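# Tip the pulled capacitors out of the parts tray

### The job

The white parts tray holds three dead capacitors in front and a heatsink to keep in the back. Carry it level to the blue bin that already holds old capacitors, tip it about 45 degrees (60 at the very most) over its pouring lip, close above the bin, until all three have run out into the bin, and bring it level again with the heatsink still in its rear compartment. Then set the tray down, square inside the outlined field of the blue work mat, and let go, leaving everything else on the bench where it is.

Things in the scene. Friction and masses are not known exactly. Their poses are not given: they have to be found in the camera images.
- tray_grip (a point): Centre of the handle bar of the loose white parts tray (0.2 to 0.36 kg), over its middle. Axes: z up, -x to the pouring lip. Tray 155 mm long (x), 109 mm wide (y); this point is 70 mm above its underside. The bar runs along y, 12 mm thick (x), 20 mm high, on an upright 26 mm wide (x) at each end, 99 mm free between them, 44 mm clear above a low divider. Side and back walls 3 mm thick, 32 mm high.
- tray_lip (a point): Middle of the edge of the tray's open pouring lip, 77.5 mm in -x of the handle centre and 57.5 mm below it; axes as the tray's. The smooth front floor, 4 mm thick, rises at 12 degrees over the last 40 mm to this lip, and the side walls draw in to 82 mm here. The capacitors run out over it at 15 to 40 degrees of tilt.
- tray_rear (a point): Middle of the floor of the tray's rear compartment, 38 mm in +x of the handle centre and 66 mm below it; axes as the tray's. The compartment is 72 by 99 mm, closed towards the lip by a divider 12 mm above the floor, under the handle. When the tray is tipped, up to 60 degrees, the heatsink slides against the divider and stays; much steeper, it can tumble over it.
- cap0_center (a point): Centre of a loose dead capacitor: black-sleeved can, 16 mm diameter, 25 mm long, lying on its side in the front half of the tray, 13 g. x is its axis.
- cap1_center (a point): Centre of the second capacitor, same kind.
- cap2_center (a point): Centre of the third capacitor, same kind.
- heatsink_center (a point): Centre of the loose finned aluminium heatsink, 26 by 34 mm and 30 mm high, standing in the tray's rear compartment, about 35 g.
- cap_bin: Blue stacking bin, fixed, with four old capacitors lying in it: the one to use. 170 mm long (x), 120 mm wide (y), 4 mm walls. Origin: centre of its underside, on the bench; z up, -x to its low front. Back and sides 75 mm high, front wall 42 mm, front 45 mm of the sides sloping down to 45 mm. Which of the two bins stands left varies.
- standoff_bin: The same kind of bin holding brass standoffs, beside the other one; same origin and axes. Not to be used.
- mat_field (a point): Centre of the outlined field on the fixed blue work mat, on its surface, 3 mm above the bench. The field, drawn in dark lines, is 195 mm long (x), 150 mm wide (y), flat, empty. The mat is 280 by 210 mm, its middle 25 mm in +x of this point; part pockets with rims 8 mm above the bench begin 115 mm in +x. The tray is to stand with its length along the field's x, lip either way.
- extractor: Black fan-type fume extractor, fixed, standing between tray and mat: 150 mm long (x), 76 mm deep (y) at the foot, 163 mm high. Origin: centre of its underside. Obstacle. Beyond the tray, on its left, stands another, not listed: a white hot-air station, 127 mm high, its near side at least 110 mm from the tray's middle.
- multimeter_center (a point): Bystander: red multimeter lying flat, 85 by 175 (y) by 42 mm high; point 17 mm above the bench.
- spool_center (a point): Bystander: solder spool standing on end, 55 mm diameter, 50 mm high; point at half height.
- tip_cleaner_center (a point): Bystander: round brass-wool tip cleaner, 72 mm diameter, 61 mm high; point at half height.
- screwdriver_grip (a point): Bystander: screwdriver lying on the bench, 160 mm long; point on its handle.
Mind the look-alikes: they are no part of the job. Of the things that look like the part that bears tray_grip, take the one that is farthest to the robot's right at the start.

How it is judged:
By the outcome, as a careful person would: the job done as asked, in the order asked, and still so for the second after the job is handed in, with the robot touching nothing.
It also fails if it takes over 66 s, if anything falls off the work surface, if the arm or the gripper's body presses on something with over 40 N, if the wrist force passes 120 N, or if a joint passes its speed limit or range.

### The arm

A 6-joint arm with a two-finger parallel gripper is mounted at the origin on the work surface. World frame = base frame: x ahead of the robot, y to its left, z up, the work surface at z = 0. Lengths are in mm, angles in rad, forces in N, time in s.
With the tool pointing down it reaches from about 350 to 975 mm from the base axis. Payload 7.1 kg.
Tool frame: the origin (TCP) lies at the very end of the fingers, on their centre line; the grasp point (between the pads) lies 19 mm behind it; z points along the fingers, x is the direction in which the jaws open and shut, and the axes are right-handed (so a half turn about z gives the same grasp; the last joint's range is limited). The gripper opens to 88 mm and grips with 3 to 60 N. Pads are 20 mm wide; open, the fingers measure 115 mm over their backs; the gripper's body (75 mm by 178 mm) begins 61 mm behind the grasp point.
Start: joints at [-0.019, 0.423, 1.63, -0, 1.089, -0.019], TCP at [624.984, 0.026, 222.675] pointing down, gripper open.
Joint ranges: [-3, 3], [-0.9, 2.11], [0.09, 2.58], [-1.31, 4.45], [0.11, 2.69], [-2.54, 2.54]. Speed limits (rad/s): [2.39, 2.39, 3.01, 3.14, 3.14, 3.14].

### API

Orientations are given as a rotation vector (axis times angle).
In Python, from workcell import * gives the robot as it stands.
- The arm moves only by the tool arm_command, never from a script. Its argument "increments" is a list of rows, each a list of 2 entries, a list of its own where there are three numbers: the shift along the tool's x, y, z in cm, then the turn about the tool's z in degrees. In form: [[[dx, dy, dz], turn], ...]. A call has 1 to 20 rows; each row shifts and turns the pose as measured when the row begins, along the tool's axes as they then stand; what a row does not reach is not made up. A row lasts 1/10 s, in which the tool goes at most 50 mm and 8.59 degrees, less where a joint would pass 70% of its speed; a pose out of reach is approached as far as the arm can. A call is refused whole if a number of a shift passes 5 or a number of a turn 8.59, either way. A call with a gripper value outside its range is refused whole. "gripper" is the opening, from 0 (shut) to 1 (fully open), set as the call begins (left out, the last holds). The fingers move at their own pace and stop on an object; the grip force is fixed at half the most. Time passes only in rows, so rows that do not move let the fingers close. It gives the time, the measured TCP pose, the force and the opening at its end, in the units of the state.
- get_obs(): the state, without advancing time (a new reading comes with each control period).
- get_image(name): name is "scene" or "side" or "wrist"; returns the picture (480x640x3 uint8, red, green, blue); there is no depth.
- camera_params(name): a dict with "K" (3x3 intrinsics, pixels), "k1" (the pictures are not rectified: a ray, as slopes to the right and down, at radius r is drawn at 1 + k1 r^2 times it, then the intrinsics apply), "rvec" (rotation vector, rad) and "tvec" (3), from world to camera coordinates, as OpenCV has them; the wrist camera has in their place "T_tool_cam" (4x4, takes a point from camera to tool coordinates, whose origin is the TCP and whose axes are the tool frame's). Camera axes: x right, y down, z forward; pixel columns grow to the right and rows downward; lengths in mm; the calibration is good to about 2 mm. A picture is of the moment at which its call begins: read the wrist's pose just before it. camera_params takes no time and is no camera call.
- close_job(): hands the job in, once; it reports no verdict.
The state is a dict: "t": time; "qpos": joint angles; "qvel": joint speeds; "joint_torque": joint torques, N m; "ee_pos": TCP position; "orientation": TCP orientation; "ft_force": force on the tool from outside, world axes, zero at the start; "moment": the same for the moment, N m; "width": finger opening in mm.
Only numpy, scipy, OpenCV 4.12 (cv2) and the standard library are available. Lean on these libraries where they do the work, as an engineer would, in place of code of your own. Each camera call takes 0.05 s, during which the arm holds its last target.

## Working session

There is one attempt and no reset: what is moved stays moved. The work goes in short steps, Python scripts to look and compute and a tool call to move; the robot and the scene stay as the last step left them, time stands still between calls to the robot, and variables do not carry over. Pictures are saved under pics/ and viewed, and the job is handed in when it is done.

Besides the shell and the picture viewer there is one more tool, called after "Request:" as name([rows], argument=value, ...), one row to a line, values as JSON. arm_command: Moves the arm, as the interface text tells. Its arguments: {"type":"object","properties":{"increments":{"type":"array","items":{"type":"array"}},"gripper":{"type":"number"}},"required":["increments"]}

```bash
mkdir -p pics; ls
python3 - <<'E'
from workcell import *
import cv2
o=get_obs();print({k:(v if not hasattr(v,'round') else v) for k,v in o.items()})
for n in ("scene","side","wrist"):
    print(n,camera_params(n))
    cv2.imwrite(f"pics/{n}0.png",get_image(n)[:,:,::-1])
E
```

```text
pics
{'t': 0.0, 'qpos': array([-1.90077947e-02,  4.23809717e-01,  1.63067912e+00, -9.23450894e-06,
        1.08857025e+00, -1.89708779e-02]), 'qvel': array([-8.39355037e-04,  3.03432562e-04,  3.17330575e-06, -6.52415569e-04,
        3.95412460e-04, -1.84231973e-03]), 'joint_torque': array([ 1.28069914e-03, -5.44622147e+01, -2.73670936e+01,  6.42951974e-02,
        2.27214623e-02, -1.51321510e-04]), 'ee_pos': array([6.24458943e+02, 2.85991763e-02, 2.21925393e+02]), 'orientation': array([-3.14157214e+00,  5.12520897e-05,  2.30328114e-03]), 'ft_force': array([ 0.23677858, -0.43455856,  0.71504989]), 'moment': array([ 0.00692016, -0.02536968,  0.00686159]), 'width': 87.83344538531921}
scene {'K': array([[460.59173737,   0.        , 321.0488985 ],
       [  0.        , 460.59173737, 237.38233849],
       [  0.        ,   0.        ,   1.        ]]), 'k1': -0.03242175403251658, 'rvec': array([ 1.20793878,  2.06421231, -1.13138064]), 'tvec': array([ 217.5992789 , -188.56396978, 1524.08771058])}
side {'K': array([[504.46249221,   0.        , 332.72596378],
       [  0.        , 504.46249221, 234.28641628],
       [  0.        ,   0.        ,   1.        ]]), 'k1': 0.003050485769865654, 'rvec': array([ 2.19670783, -0.85974876,  0.38672639]), 'tvec': array([-359.96563797,  323.30768636, 1177.46862835])}
wrist {'K': array([[378.45851588,   0.        , 316.91804938],
       [  0.        , 378.45851588, 244.70223329],
       [  0.        ,   0.        ,   1.        ]]), 'k1': 0.006232831407059033, 'T_tool_cam': array([[ 9.99999897e-01, -4.30761738e-04, -1.45980817e-04,
         2.43743806e-01],
       [ 4.54406182e-04,  9.59995820e-01,  2.80013963e-01,
        -7.77827371e+01],
       [ 1.95216730e-05, -2.80014001e-01,  9.59995916e-01,
        -1.61950698e+02],
       [ 0.00000000e+00,  0.00000000e+00,  0.00000000e+00,
         1.00000000e+00]])}
```

View pics/scene0.png

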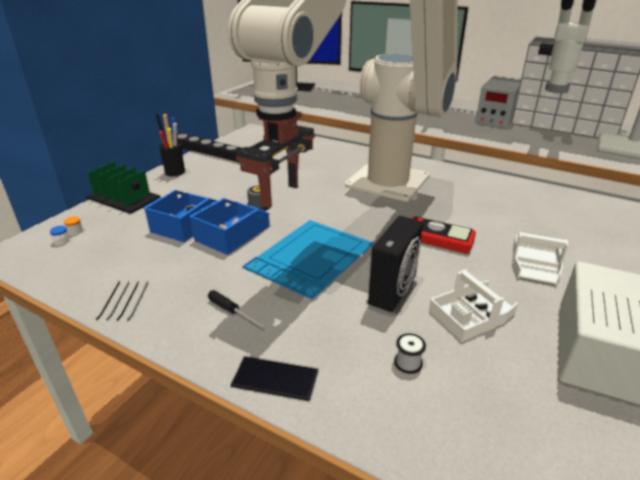

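View pics/side0.png

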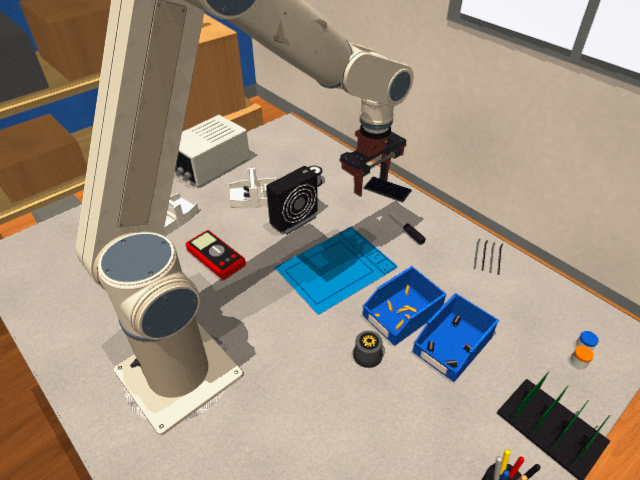

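View pics/wrist0.png

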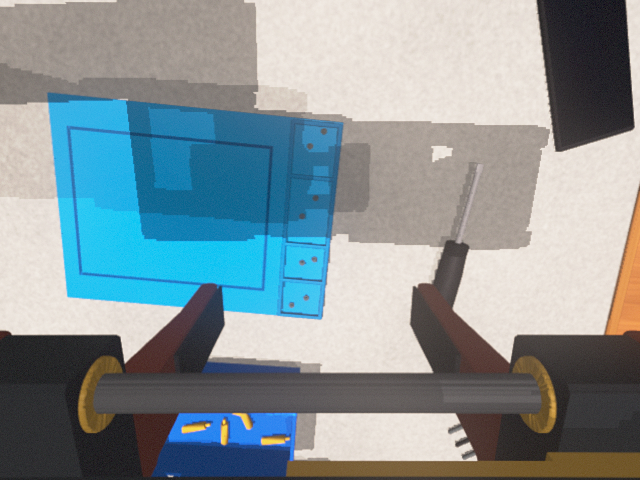

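```bash
cat > h.py <<'E'
import numpy as np, cv2
from workcell import *
from scipy.spatial.transform import Rotation as R
def dist(P): return np.array([P['k1'],0,0,0,0.])
def ext(n,obs=None):
    p=camera_params(n)
    if n!='wrist':
        Rm=cv2.Rodrigues(p['rvec'])[0]; return p['K'],p['k1'],Rm,p['tvec']
    T=np.eye(4);o=obs or get_obs();T[:3,:3]=R.from_rotvec(o['orientation']).as_matrix();T[:3,3]=o['ee_pos']
    M=np.linalg.inv(T@p['T_tool_cam']);return p['K'],p['k1'],M[:3,:3],M[:3,3]
def ray(n,uv,obs=None):
    K,k,Rm,t=ext(n,obs)
    x=cv2.undistortPoints(np.array([[uv]],float),K,np.array([k,0,0,0,0]))[0,0]
    return -Rm.T@t, Rm.T@np.array([x[0],x[1],1])
def atz(n,uv,z,obs=None):
    c,d=ray(n,uv,obs);return c+d*(z-c[2])/d[2]
def proj(n,P,obs=None):
    K,k,Rm,t=ext(n,obs)
    return cv2.projectPoints(np.array(P,float).reshape(-1,1,3),cv2.Rodrigues(Rm)[0],np.array(t,float),K,np.array([k,0,0,0,0]))[0][:,0]
def tri(a,uva,b,uvb,obs=None):
    c1,d1=ray(a,uva,obs);c2,d2=ray(b,uvb,obs)
    s=np.linalg.lstsq(np.c_[d1,-d2],c2-c1,rcond=None)[0]
    p,q=c1+s[0]*d1,c2+s[1]*d2;return (p+q)/2,np.linalg.norm(p-q)
E
python3 - <<'E'
from h import *
im=cv2.imread('pics/scene0.png')
cv2.imwrite('pics/s_tray.png',cv2.resize(im[220:350,400:580],None,fx=4.4,fy=4.4,interpolation=cv2.INTER_CUBIC))
im=cv2.imread('pics/side0.png')
cv2.imwrite('pics/d_tray.png',cv2.resize(im[130:260,140:340],None,fx=4,fy=4,interpolation=cv2.INTER_CUBIC))
cv2.imwrite('pics/d_bin.png',cv2.resize(im[240:400,340:540],None,fx=3.75,fy=3.75,interpolation=cv2.INTER_CUBIC))
for n,uv in [('scene',(473,310)),('scene',(540,255)),('side',(455,335)),('side',(400,305)),('side',(330,265))]:print(n,uv,atz(n,uv,20).round())
E
```

```text
scene (473, 310) [532. 410.  20.]
scene (540, 255) [247. 505.  20.]
side (455, 335) [ 549. -379.   20.]
side (400, 305) [ 520. -226.   20.]
side (330, 265) [482.   1.  20.]
```

View pics/s_tray.png

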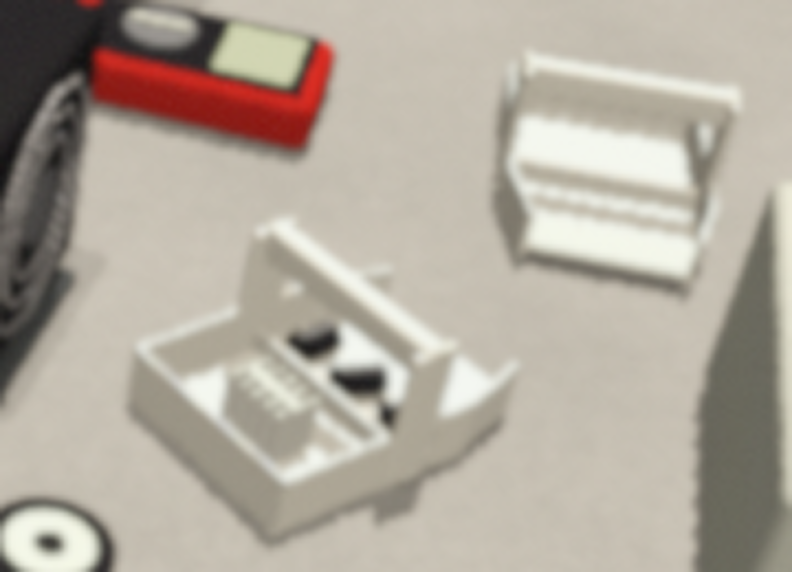

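View pics/d_tray.png

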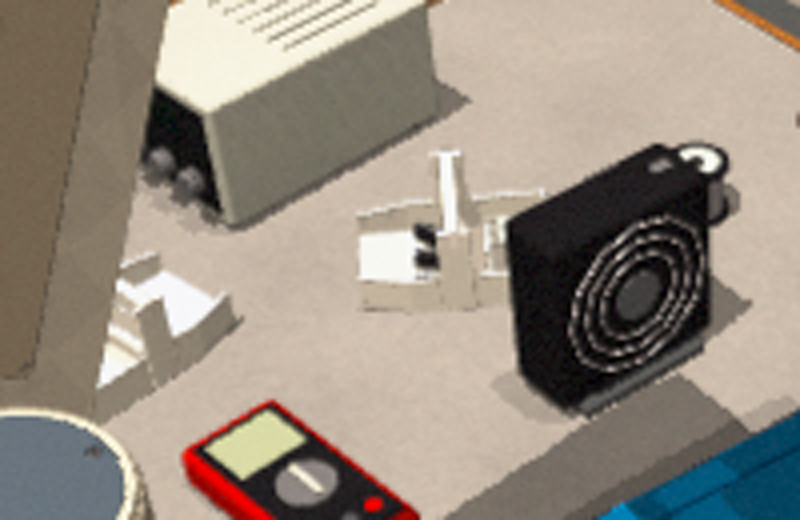

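View pics/d_bin.png

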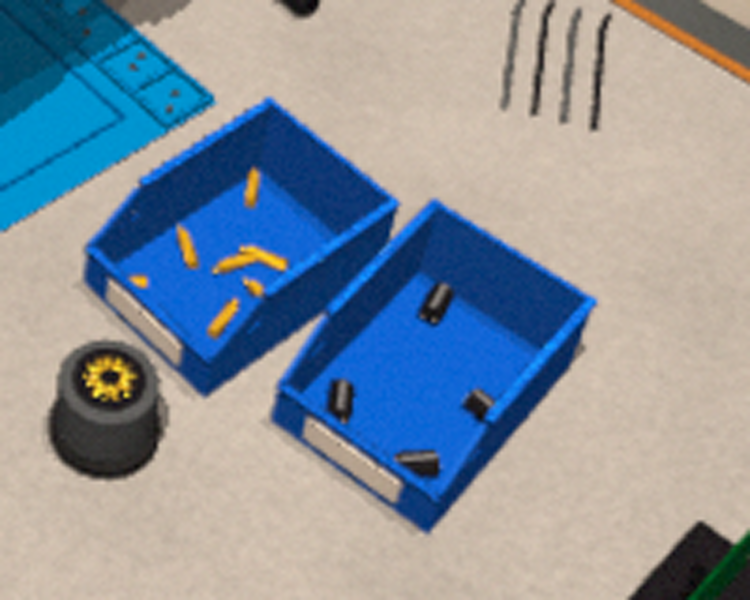

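```bash
cat > fit.py <<'E'
from h import *
from scipy.optimize import least_squares
A=[(135,345),(280,482),(270,542)]
sc=lambda p:(400+(p[0]+.0)/4.4,220+p[1]/4.4); sd=lambda p:(140+p[0]/4,130+p[1]/4)
# side of y decided by sgn
pts=[('scene',sc((135,345)),(77.5,-54.5,32)),('scene',sc((280,482)),(77.5,54.5,32)),('scene',sc((270,542)),(77.5,54.5,0)),
('scene',sc((275,228)),(0,-54.5,80)),('scene',sc((440,350)),(0,54.5,80)),
('side',sd((446,152)),(0,54.5,80)),('side',sd((455,234)),(0,-54.5,80)),
('side',sd((360,238)),(-77.5,41,12.5)),('side',sd((360,280)),(-77.5,-41,12.5))]
def W(p,m):
    c,s=np.cos(p[2]),np.sin(p[2]);return (p[0]+c*m[0]-s*m[1],p[1]+s*m[0]+c*m[1],m[2])
for sg in (1,-1):
  best=None
  for a in np.arange(0,6.3,1):
    f=lambda p:np.concatenate([proj(n,W(p,(m[0],sg*m[1],m[2])))[0]-uv for n,uv,m in pts])
    r=least_squares(f,[530,410,a],loss='soft_l1')
    if best is None or r.cost<best.cost:best=r
  print(sg,best.cost,best.x,np.degrees(best.x[2])); print(f(best.x).reshape(-1,2).round(1).tolist())
E
python3 fit.py
```

```text
Traceback (most recent call last):
  File "fit.py", line 16, in <module>
    r=least_squares(f,[530,410,a],loss='soft_l1')
  File "fit.py", line 15, in <lambda>
    f=lambda p:np.concatenate([proj(n,W(p,(m[0],sg*m[1],m[2])))[0]-uv for n,uv,m in pts])
                               ~~~~^^^^^^^^^^^^^^^^^^^^^^^^^^^^
  File "h.py", line 18, in proj
    K,k,Rm,t=ext(n,obs)
             ~~~^^^^^^^
  File "h.py", line 6, in ext
    p=camera_params(n)
ValueError: time passes only in moves, steps and waits
```

```bash
python3 - <<'E'
from workcell import *
import pickle
pickle.dump({n:camera_params(n) for n in("scene","side","wrist")},open('cam.pkl','wb'))
E
sed -i "s/^from workcell import \*/import pickle\nimport workcell\nfrom workcell import get_image,get_obs,close_job\nCAM=pickle.load(open('cam.pkl','rb'))\ncamera_params=lambda n:CAM[n]/" h.py
python3 fit.py | tail -20
```

```text
1 9.783917019506 [521.89091281 410.12931128   5.67791807] 325.32074209562313
[[-1.4, -0.2], [0.5, 1.5], [-0.1, -0.2], [-0.6, -1.6], [-0.5, 0.8], [-0.4, -1.6], [-1.7, -1.6], [-0.4, -2.2], [-0.5, 3.0]]
-1 276.4375608288182 [532.16073809 417.32132496   4.30880281] 246.8762156388347
[[0.6, -0.4], [0.2, -50.8], [0.0, -53.2], [2.8, 27.5], [-1.7, -21.2], [-15.6, 9.4], [15.7, -17.7], [7.5, -9.9], [31.3, -25.1]]
```

Run:
```python
from h import *
o=get_obs()
c=[atz('wrist',uv,3,o) for uv in [(68,127),(272,148),(264,290),(80,274)]]
for p in c:print(p.round(1))
m=np.mean(c,0);print('field',m.round(1),[np.linalg.norm(c[i]-c[(i+1)%4]).round(1) for i in range(4)])
d=(c[1]-c[0])+(c[2]-c[3]);print(np.degrees(np.arctan2(d[1],d[0])))
e=(c[0]-c[3])+(c[1]-c[2]);print(np.degrees(np.arctan2(e[1],e[0])))
# bin rim corners side crop 3.75, off 340,240
f=lambda p:(340+p[0]/3.75,240+p[1]/3.75)
for nm,p,z in [('bl',(433,203),75),('br',(593,302),75),('fl',(277,392),42),('fr',(430,500),42),('frb',(428,531),0)]:print('cap',nm,atz('side',f(p),z).round(1))
for nm,p,z in [('bl',(268,101),75),('br',(397,205),75),('fl',(87,248),42),('fr',(207,365),42)]:print('std',nm,atz('side',f(p),z).round(1))
# extractor: scene + side
for n,uv,z in [('scene',(371,303),0),('scene',(398,308),0),('scene',(415,275),0)]:print('ext',atz(n,uv,z).round(1))
g=lambda p:(140+p[0]/4,130+p[1]/4)
for p,z in [((525,390),0),((575,412),0),((705,340),0),((660,145),163),((510,222),163),((565,248),163)]:print('ext side',z,atz('side',g(p),z).round(1))
print('hotair',atz('scene',(575,283),0))
for p,z in [((235,228),0),((160,90),127),((210,110),127),((435,95),0)]:print('hot side',z,atz('side',g(p),z).round(1))
```

```text
[385.7  84.3   3. ]
[580.7  64.9   3. ]
[567.  -84.6   3. ]
[370.7 -66.    3. ]
field [ 4.76e+02 -4.00e-01  3.00e+00] [np.float64(195.9), np.float64(150.2), np.float64(197.1), np.float64(151.1)]
-5.541893343245262
84.5176892305225
cap bl [ 611.2 -322.1   75. ]
cap br [ 620.1 -441.1   75. ]
cap fl [ 439.7 -336.9   42. ]
cap fr [ 448.5 -449.2   42. ]
cap frb [ 456.3 -451.1    0. ]
std bl [ 600.9 -186.8   75. ]
std br [ 592.  -306.9   75. ]
std fl [ 433.5 -175.3   42. ]
std fr [ 422.4 -293.3   42. ]
ext [593.5 206.9   0. ]
ext [580.1 264.2   0. ]
ext [449.8 256.5   0. ]
ext side 0 [469.4 251.2   0. ]
ext side 0 [482.2 206.3   0. ]
ext side 0 [610.2 202.    0. ]
ext side 163 [609.2 248.7 163. ]
ext side 163 [469.4 249.5 163. ]
ext side 163 [479.8 200.3 163. ]
hotair [295.60005379 593.99493414   0.        ]
hot side 0 [414.2 572.4   0. ]
hot side 127 [394.3 611.1 127. ]
hot side 127 [408.9 560.5 127. ]
hot side 0 [653.7 619.3   0. ]
```

Request:
arm_command([
  [[-1,-4.5,0],0],
  [[-1,-4.5,0],0],
  [[-1,-4.5,0],0],
  [[-1,-4.5,0],0],
  [[-1,-4.5,0],0],
  [[-1,-4.5,0],0],
  [[-1,-4.5,0],0],
  [[-1,-4.5,0],0],
  [[-1,-4.5,0],0],
  [[0,0,0],8.5],
  [[0,0,0],8.5],
  [[0,0,0],8.5],
  [[0,0,0],8.5],
  [[0,0,0],0.7],
  [[0,0,0],0],
], gripper=0.6)

```text
t: 1.65
ee_pos: [528.8, 421.1, 216.5]
orientation: [2.986, -0.958, -0.008]
ft_force: [-0.7, -0.0, -0.2]
width: 52.9
```

```bash
cat > look.py <<'E'
import sys
from h import *
o=get_obs();n,t=sys.argv[1:3]
if n=='wrist':
    import json;json.dump({k:np.array(v).tolist() for k,v in o.items()},open(f'pics/{t}.json','w'))
im=get_image(n)[:,:,::-1]
if len(sys.argv)>3:
    a,b,c,d=map(int,sys.argv[3:7]);s=min(800/(c-a),600/(d-b));im=cv2.resize(im[b:d,a:c],None,fx=s,fy=s,interpolation=cv2.INTER_CUBIC);print('scale',s)
cv2.imwrite(f'pics/{t}.png',im)
Rm=R.from_rotvec(o['orientation']).as_matrix()
print(o['t'],o['ee_pos'].round(1),'toolx az',np.degrees(np.arctan2(Rm[1,0],Rm[0,0])).round(2),'z',Rm[:,2].round(3),'q',o['qpos'].round(3),'F',o['ft_force'].round(1),o['moment'].round(2),'w',round(o['width'],1))
E
python3 look.py wrist w1
```

```text
1.65 [528.8 421.1 216.5] toolx az -35.58 z [-0.007 -0.003 -1.   ] q [6.540e-01 5.070e-01 1.508e+00 1.000e-03 1.134e+00 1.275e+00] F [-0.7 -0.  -0.2] [-0.02  0.03  0.02] w 52.9
```

View pics/w1.png

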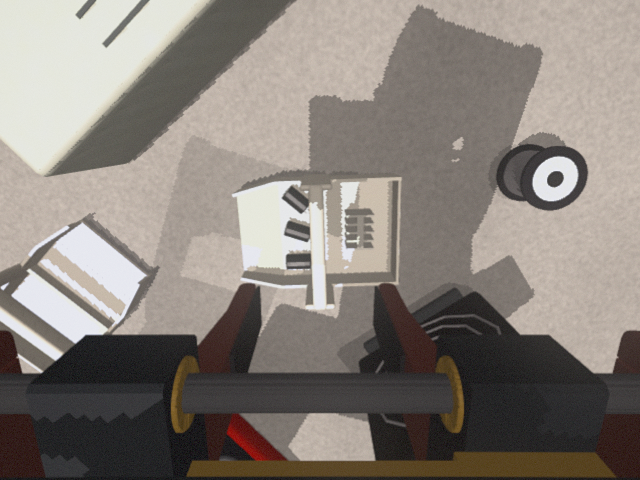

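Run:
```python
import cv2
im=cv2.imread('pics/w1.png')
cv2.imwrite('pics/w1c.png',cv2.resize(im[165:315,225:415],None,fx=4,fy=4,interpolation=cv2.INTER_CUBIC))
```

```text
(no output)
```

View pics/w1c.png

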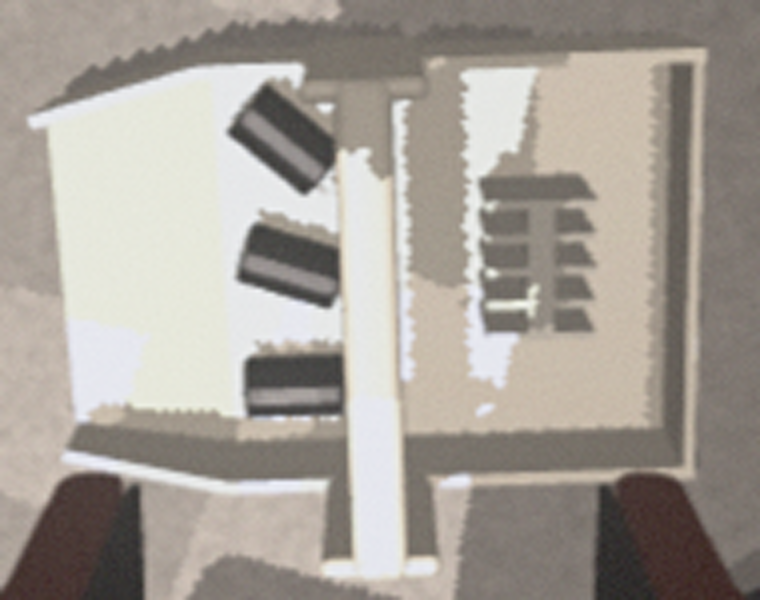

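Run:
```python
from h import *
import json
from scipy.optimize import least_squares
o={k:np.array(v) for k,v in json.load(open('pics/w1.json')).items()}
cr=lambda p:np.array((225+p[0]/4,165+p[1]/4))
pts=[(cr((706,48)),(77.5,54.5,32)),(cr((692,475)),(77.5,-54.5,32)),(cr((366,78)),(0,54.5,80)),(cr((380,575)),(0,-54.5,80)),(cr((48,128)),(-77.5,41,12.5)),(cr((80,418)),(-77.5,-41,12.5))]
def W(p,m):
    c,s=np.cos(p[2]),np.sin(p[2]);return (p[0]+c*m[0]-s*m[1],p[1]+s*m[0]+c*m[1],m[2])
f=lambda p:np.concatenate([proj('wrist',W(p,m),o)[0]-uv for uv,m in pts])
r=least_squares(f,[522,410,-.6],loss='soft_l1');print(r.x,np.degrees(r.x[2]));print(f(r.x).reshape(-1,2).round(1).tolist())
a=np.radians(-35.6);X=np.array([np.cos(a),np.sin(a)]);Y=np.array([X[1],-X[0]])
d=r.x[:2]-o['ee_pos'][:2];print(d, 'tool dx,dy',d@X,d@Y)
```

```text
[520.65874973 408.28098957  -0.58929859] -33.764322160760344
[[0.6, -2.6], [0.6, 2.5], [-0.5, -0.3], [0.2, 1.7], [-0.2, -5.5], [-0.8, 1.4]]
[ -8.16920385 -12.81522123] tool dx,dy 0.8176487800794207 15.175547343814626
```

Request:
arm_command([
  [[0,0.8,2],-0.8],
  [[0.1,0.7,4],-0.7],
  [[0,0,4],0],
  [[0,0,3],0],
  [[0,0,2],0],
  [[0,0,0],0],
])

```text
t: 2.3
ee_pos: [522.2, 407.8, 64.1]
orientation: [3.011, -0.894, -0.003]
ft_force: [-0.0, 0.0, -0.3]
width: 52.8
```

```bash
python3 look.py wrist w2
```

```text
2.3 [522.2 407.8  64.1] toolx az -33.08 z [-0.002 -0.    -1.   ] q [0.645 0.673 1.622 0.002 0.849 1.221] F [-0.   0.  -0.3] [-0.02  0.06 -0.05] w 52.8
```

View pics/w2.png

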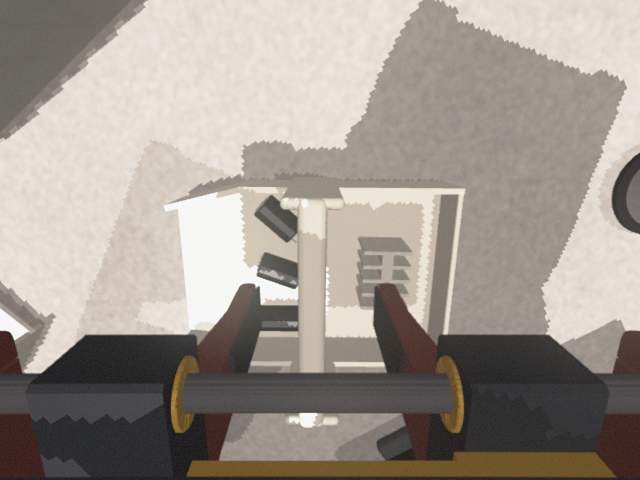

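Request:
arm_command([
  [[-0.1,0,1.3],0],
  [[0,0,0],0],
])

```text
t: 2.55
ee_pos: [523.4, 409.8, 54.0]
orientation: [-3.009, 0.891, -0.002]
ft_force: [0.1, -0.5, 0.4]
width: 52.7
```

Request:
arm_command([
  [[0,0,0],0],
  [[0,0,0],0],
  [[0,0,0],0],
  [[0,0,0],0],
  [[0,0,0],0],
], gripper=0)

```text
t: 3.05
ee_pos: [525.3, 411.5, 57.7]
orientation: [-3.004, 0.889, -0.007]
ft_force: [-1.4, 1.9, 0.2]
width: 16.4
```

Request:
arm_command([
  [[0,0,0.3],0],
  [[0,0,0.2],0],
])

```text
t: 3.25
ee_pos: [525.7, 412.1, 56.5]
orientation: [-3.003, 0.89, -0.008]
ft_force: [-6.8, -6.5, 20.4]
width: 11.9
```

Run:
```python
from h import *
for i in range(3):
    o=get_obs();print(o['t'],o['ee_pos'],o['orientation'],o['ft_force'],o['width'])
    get_image('wrist')
```

```text
3.25 [525.70258273 412.12844246  56.47630693] [-3.0028602   0.88956902 -0.00756604] [-6.79989844 -6.46868059 20.41659141] 11.89396807363272
3.3 [525.71546564 412.13653826  56.48055745] [-3.00274519  0.88959179 -0.00765516] [-5.65728959 -3.57143512 16.91593836] 11.728741950201838
3.35 [525.70788377 412.11009661  56.49233035] [-3.00266757  0.88958567 -0.00774192] [-5.09923935 -4.27556974 15.97534986] 12.141495351657024
```

Request:
arm_command([
  [[0,0,-1],0],
  [[0,0,-2],0],
  [[0,0,-3],0],
  [[0,0,-4],0],
  [[0,0,-4],0],
  [[0,0,-4],0],
  [[0,0,-3],0],
  [[0,0,-2],0],
  [[0,0,0],0],
])

```text
t: 4.3
ee_pos: [521.3, 407.9, 291.6]
orientation: [-3.011, 0.892, 0.002]
ft_force: [1.0, 0.4, -3.7]
width: 11.7
```

```bash
python3 look.py wrist w3;  python3 look.py scene s3
```

```text
4.3 [521.3 407.9 291.6] toolx az -32.99 z [-0.001  0.001 -1.   ] q [0.645 0.413 1.479 0.002 1.249 1.221] F [ 1.   0.4 -3.7] [ 0.09 -0.01  0.03] w 11.7
4.35 [520.6 407.4 289.7] toolx az -32.99 z [-0.003 -0.    -1.   ] q [0.645 0.415 1.481 0.002 1.248 1.221] F [-0.9 -0.1 -3.6] [0.05 0.09 0.03] w 11.8
```

View pics/w3.png

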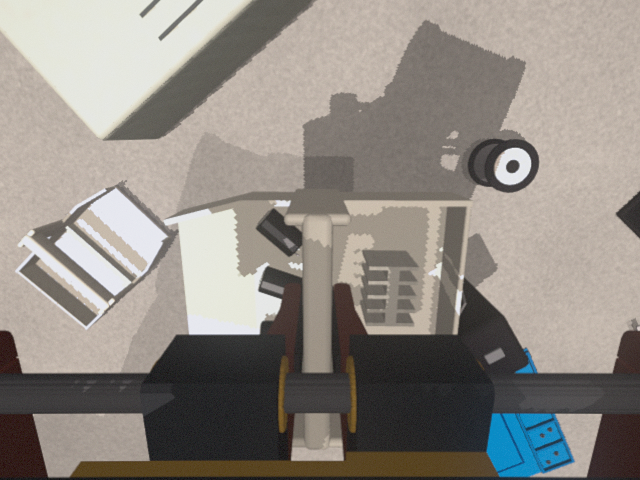

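View pics/s3.png

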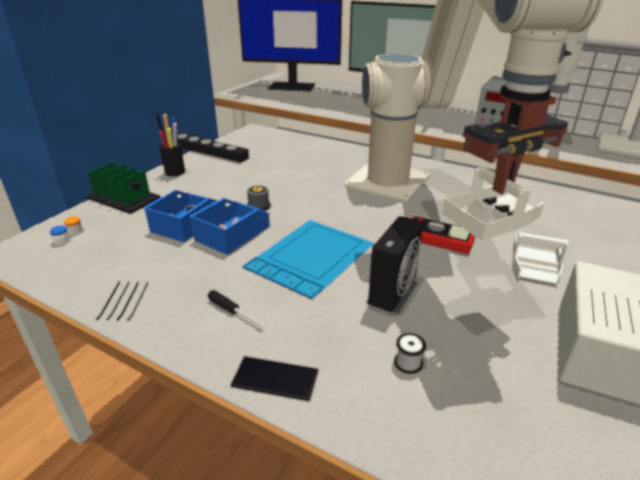

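Request:
arm_command([
  [[0.5,1,0],0],
  [[1,2,0],0],
  [[1.5,3,0],0],
  [[1.5,3,0],0],
  [[1.5,3,0],0],
  [[1.5,3,0],0],
  [[1.5,3,0],0],
  [[1.5,3,0],0],
  [[1.5,3,0],0],
  [[1.5,3,0],0],
  [[1.5,3,0],0],
  [[1.5,3,0],0],
  [[1,2,0],0],
  [[0.5,1,0],0],
  [[0,0,1],-7],
  [[0,0,2],-7],
  [[0,0,2],-7],
  [[0,0,2],-6.5],
  [[0,0,0],0],
])

```text
t: 6.3
ee_pos: [445.1, -21.6, 189.6]
orientation: [3.117, -0.123, -0.09]
ft_force: [0.1, 0.3, -3.3]
width: 12.1
```

```bash
python3 look.py side d4
```

```text
6.3 [445.1 -21.6 189.6] toolx az -4.55 z [-0.059 -0.018 -0.998] q [-0.06   0.235  2.005 -0.027  0.96   0.035] F [ 0.1  0.3 -3.3] [0.06 0.06 0.04] w 12.1
```

View pics/d4.png

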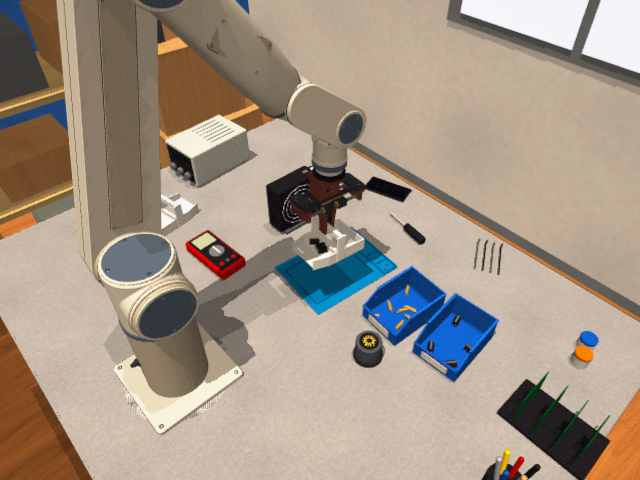

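Request:
arm_command([
  [[1.6,-1.2,0],-0.5],
  [[0.6,-0.6,0],-0.5],
  [[0,0,0],0],
])

```text
t: 6.65
ee_pos: [470.3, -4.7, 190.5]
orientation: [3.118, -0.111, -0.087]
ft_force: [-0.4, 0.5, -3.7]
width: 12.1
```

```bash
python3 look.py wrist w5
```

```text
6.65 [470.3  -4.7 190.5] toolx az -4.12 z [-0.056 -0.019 -0.998] q [-0.022  0.268  1.955 -0.024  0.975  0.063] F [-0.4  0.5 -3.7] [ 0.06 -0.03  0.04] w 12.1
```

View pics/w5.png

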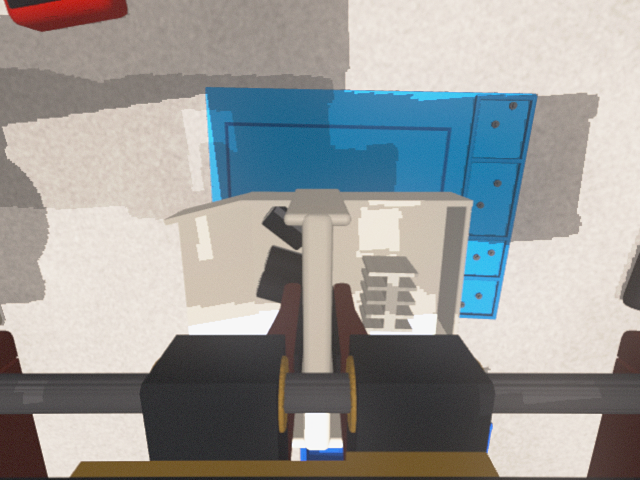

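Request:
arm_command([
  [[0.5,-0.5,1],0.3],
  [[0.5,-0.5,2.5],0.3],
  [[0.2,-0.2,3],0],
  [[0.1,0,3],0],
  [[0,0,1.8],0],
  [[0,0,0],0],
])

```text
t: 7.3
ee_pos: [479.2, 4.4, 73.4]
orientation: [3.117, -0.138, -0.078]
ft_force: [-0.5, 0.3, -4.1]
width: 12.2
```

```bash
python3 look.py wrist w6
```

```text
7.3 [479.2   4.4  73.4] toolx az -5.09 z [-0.051 -0.019 -0.999] q [-0.003  0.476  2.004 -0.029  0.712  0.107] F [-0.5  0.3 -4.1] [ 0.05  0.05 -0.02] w 12.2
```

View pics/w6.png

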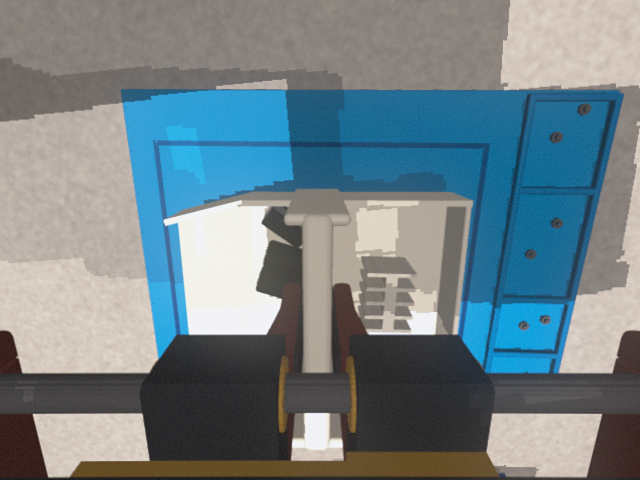

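Request:
arm_command([
  [[0,0,0.8],0],
  [[0,0,0.5],0],
  [[0,0,0],0],
])

```text
t: 7.65
ee_pos: [481.4, 4.0, 63.0]
orientation: [3.117, -0.139, -0.068]
ft_force: [0.2, 0.1, -2.3]
width: 11.9
```

Request:
arm_command([
  [[-0.2,0,0.4],0],
  [[-0.1,0,0.2],0],
])

```text
t: 7.85
ee_pos: [479.5, 3.9, 59.2]
orientation: [3.117, -0.14, -0.062]
ft_force: [-5.2, -0.2, 21.0]
width: 12.2
```

Request:
arm_command([
  [[0,0,0],0],
  [[0,0,0],0],
  [[0,0,0],0],
], gripper=0.4)

```text
t: 8.15
ee_pos: [480.9, 3.9, 60.8]
orientation: [3.117, -0.14, -0.056]
ft_force: [0.8, -0.5, 0.5]
width: 32.7
```

```bash
python3 look.py wrist w7
```

```text
8.15 [480.9   3.9  60.8] toolx az -5.17 z [-0.037 -0.019 -0.999] q [-0.004  0.497  2.013 -0.031  0.668  0.111] F [ 0.8 -0.5  0.5] [ 0.01  0.02 -0.03] w 32.7
```

View pics/w7.png

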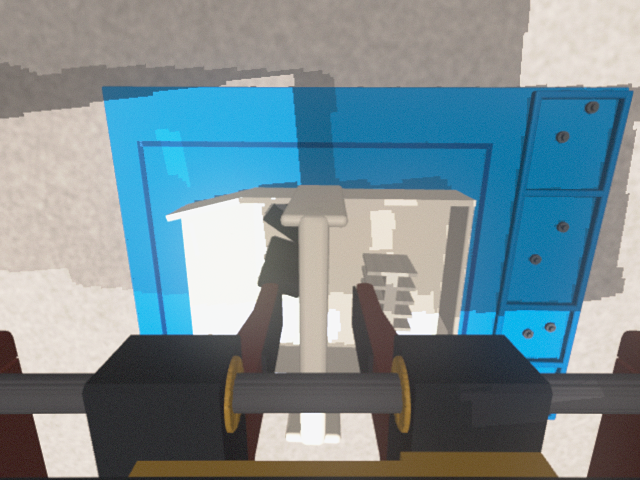

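Request:
arm_command([
  [[0,0,-2],0],
  [[0,0,-4],0],
  [[0,0,-4],0],
  [[0,0,-4],0],
  [[0,0,-4],0],
  [[0,2,-4],0],
  [[0,4,-2],0],
  [[0,4,0],0],
  [[0,4,0],0],
  [[0,4,0],0],
  [[0,4,0],0],
  [[-1,4,0],0],
  [[-2,4,0],0],
  [[-3,3,0],0],
  [[-3,3,0],0],
  [[-3,3,0],0],
  [[-4,3,0],0],
  [[-4,3,0],0],
  [[-4,2,0],0],
  [[-4,2,0],0],
], gripper=0.6)

```text
t: 10.2
ee_pos: [164.5, -470.4, 332.3]
orientation: [3.114, -0.122, -0.046]
ft_force: [0.9, -1.2, 0.3]
width: 52.7
```

```bash
python3 look.py scene s8
```

```text
10.2 [ 164.5 -470.4  332.3] toolx az -4.52 z [-0.03  -0.024 -0.999] q [-1.235  0.108  1.793 -0.039  1.228 -1.144] F [ 0.9 -1.2  0.3] [ 0.01 -0.01  0.03] w 52.7
```

View pics/s8.png

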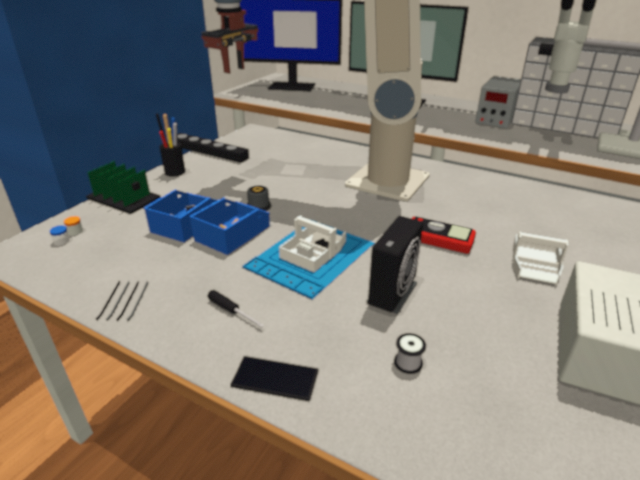

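Run:
```python
import numpy as np
D=[(.4238,1.6307,1.0886,624.46,221.9),(.507,1.508,1.134,676,216.5),(.673,1.622,.849,662.5,64.1),(.415,1.481,1.248,661,289.7),(.235,2.005,.96,445.6,189.6),(.268,1.955,.975,470.3,190.5),(.476,2.004,.712,479.2,73.4),(.108,1.793,1.228,498.4,332.3),(.413,1.479,1.249,662,291.6)]
A=[];b=[]
for q2,q3,q5,r,z in D:
    s=q2+q3;e=s+q5
    A.append([1,0,np.sin(q2),np.sin(s),np.cos(s),np.sin(e)]);b.append(r)
    A.append([0,1,np.cos(q2),np.cos(s),-np.sin(s),np.cos(e)]);b.append(z)
x,res,rk,sv=np.linalg.lstsq(np.array(A),np.array(b),rcond=None);print(x.round(1),rk,sv.round(3));print((np.array(A)@x-b).round(1))
```

```text
[5.000e-01 3.127e+02 5.631e+02 4.845e+02 7.760e+01 3.100e+02] 6 [5.917 4.294 0.47  0.429 0.375 0.032]
[ 0.1  0.1 -0.1  0.2 -0.1 -0.2  0.2 -0.  -0.1 -0.2 -0.1 -0.1  0.3  0.2
 -0.  -0.2  0.   0.3]
```

```bash
cat > kin.py <<'E'
import numpy as np
from scipy.spatial.transform import Rotation as R
from scipy.optimize import least_squares
P=dict(a1=0.5,d1=312.7,L2=563.1,L3=484.5,o=77.6,L4=310.)
lo=np.array([-3,-.9,.09,-1.31,.11,-2.54]);hi=np.array([3,2.11,2.58,4.45,2.69,2.54])
def fk(q,s4=1):
    ry=lambda a:R.from_euler('y',a);rz=lambda a:R.from_euler('z',a)
    A=rz(q[0]);p=A.apply([P['a1'],0,P['d1']])
    A=A*ry(q[1]);p=p+A.apply([0,0,P['L2']])
    A=A*ry(q[2]);p=p+A.apply([P['o'],0,P['L3']])
    A=A*rz(s4*q[3])*ry(q[4]);p=p+A.apply([0,0,P['L4']])
    A=A*rz(q[5])*rz(np.pi);return p,A
def ik(p,Rt,q0,s4=1):
    f=lambda q:np.r_[(fk(q,s4)[0]-p),300*(fk(q,s4)[1].inv()*Rt).as_rotvec()]
    r=least_squares(f,np.clip(q0,lo+1e-3,hi-1e-3),bounds=(lo,hi));return r.x,np.abs(r.fun).max()
E
python3 - <<'E'
from kin import *
q=[-1.235,.108,1.793,-.039,1.228,-1.144]
for s in(1,-1):
    p,A=fk(q,s);print(s,p.round(1),A.as_matrix()[:,2].round(3),A.as_matrix()[:,0].round(3))
from h import *
for uv in [(100,180),(0,250),(172,170),(215,100),(118,190)]:print(uv,atz('scene',uv,0).round())
E
```

```text
1 [ 153.5 -474.3  332.3] [-0.03  -0.024 -0.999] [ 0.997 -0.078 -0.028]
-1 [ 175.  -466.8  332.3] [ 0.039 -0.    -0.999] [ 0.994 -0.104  0.039]
(100, 180) [ 467. -831.   -0.]
(0, 250) [ 876. -708.    0.]
(172, 170) [ 289. -679.    0.]
(215, 100) [ -450. -1114.     0.]
(118, 190) [ 488. -718.    0.]
```

Request:
arm_command([
  [[-2,4,0],0],
  [[-2,4,0],0],
  [[-2,4,0],0],
  [[-2,4,0],0],
  [[-2,4,0],0],
  [[-2,4,0],0],
  [[-2,4,0],0],
  [[-2,4,0],0],
  [[-2,4,0],0],
  [[0,0,0],0],
])

```text
t: 11.25
ee_pos: [-63.0, -826.6, 344.0]
orientation: [3.115, -0.134, -0.049]
ft_force: [-0.0, 1.7, -1.2]
width: 52.4
```

```bash
python3 look.py side d9
```

```text
11.25 [ -63.  -826.6  344. ] toolx az -4.96 z [-0.033 -0.022 -0.999] q [-1.65   0.653  0.978 -0.031  1.486 -1.561] F [-0.   1.7 -1.2] [ 0.05  0.02 -0.  ] w 52.4
```

```bash
sed -i "s/p=A.apply(\[P\['a1'\],0,P\['d1'\]\])/p=A.apply([P['a1'],11.9,P['d1']])/" kin.py
python3 - <<'E'
from kin import *
p,A=fk([-1.65,.653,.978,-.031,1.486,-1.561]);print(p,A.as_matrix()[:,2])
E
```

```text
[ -63.28897354 -826.7933822   343.58183278] [-0.03273472 -0.02209826 -0.99921975]
```

View pics/d9.png

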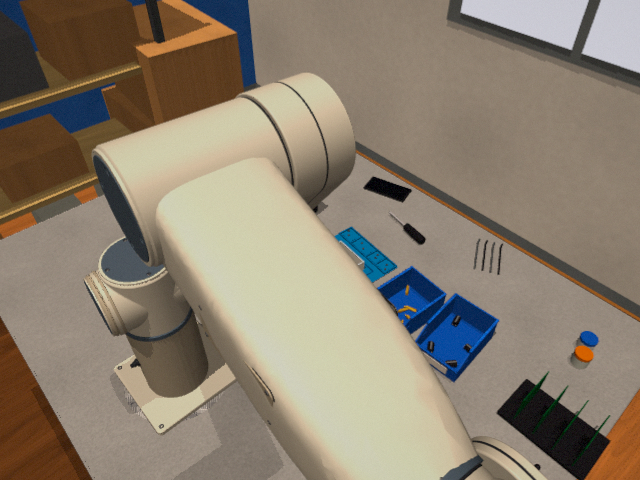

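Request:
arm_command([
  [[0,0,-5],0],
  [[0,0,-5],0],
  [[0,0,-5],0],
  [[0,0,-5],0],
  [[0,0,-5],0],
  [[0,0,-5],0],
  [[0,0,-5],0],
  [[0,0,-5],0],
  [[0,0,-5],0],
])

```text
t: 12.2
ee_pos: [-37.8, -760.3, 728.7]
orientation: [3.114, -0.121, -0.045]
ft_force: [0.5, -0.3, 0.3]
width: 52.5
```

```bash
cat > st.py <<'E'
from h import *
o=get_obs();Rm=R.from_rotvec(o['orientation']).as_matrix();z=Rm[:,2]
print(round(o['t'],2),o['ee_pos'].round(1),'toolx',Rm[:,0].round(3),'az',np.degrees(np.arctan2(Rm[1,0],Rm[0,0])).round(2),'z',z.round(3),'lean',np.degrees(np.arccos(-z[2])).round(2),'az',np.degrees(np.arctan2(z[1],z[0])).round(1),'q',o['qpos'].round(3),'F',o['ft_force'].round(1),'w',round(o['width'],1))
E
python3 st.py
```

```text
12.2 [ -37.8 -760.3  728.7] toolx [ 0.997 -0.078 -0.028] az -4.49 z [-0.03  -0.024 -0.999] lean 2.19 az -141.7 q [-1.625  0.689  0.089 -0.04   2.338 -1.575] F [ 0.5 -0.3  0.3] w 52.5
```

Request:
arm_command([
  [[0,5,-3],0],
  [[0,5,-3],0],
  [[0,5,-3],0],
  [[0,5,-3],0],
])

```text
t: 12.6
ee_pos: [-40.8, -798.6, 733.6]
orientation: [2.986, -0.111, -0.048]
ft_force: [-0.2, -0.1, -0.4]
width: 52.8
```

```bash
python3 st.py
```

```text
12.6 [ -40.8 -798.6  733.6] toolx [ 0.997 -0.076 -0.026] az -4.36 z [-0.037 -0.151 -0.988] lean 8.95 az -103.9 q [-1.625  0.688  0.088 -0.036  2.212 -1.575] F [-0.2 -0.1 -0.4] w 52.8
```

Request:
arm_command([
  [[0,5,-3],0],
  [[0,5,-3],0],
  [[0,5,-3],0],
  [[0,5,-3],0],
  [[0,5,-3],0],
  [[0,5,-3],0],
  [[0,5,-3],0],
  [[0,5,-3],0],
])

```text
t: 13.4
ee_pos: [-45.3, -845.1, 784.7]
orientation: [2.731, -0.096, -0.054]
ft_force: [-0.2, -0.2, 1.1]
width: 52.9
```

```bash
python3 st.py
```

```text
13.4 [ -45.3 -845.1  784.7] toolx [ 0.997 -0.075 -0.024] az -4.3 z [-0.052 -0.396 -0.917] lean 23.52 az -97.4 q [-1.628  0.649  0.087 -0.032  1.996 -1.577] F [-0.2 -0.2  1.1] w 52.9
```

```bash
cat > plan.py <<'E'
from kin import *
import sys
al=np.radians(float(sys.argv[1]));lz=np.radians(-95.5)
z=np.array([np.sin(al)*np.cos(lz),np.sin(al)*np.sin(lz),-np.cos(al)])
for sgn in (-1,1):
    x=sgn*np.array([np.cos(np.radians(-5.5)),np.sin(np.radians(-5.5)),0]);y=np.cross(z,x)
    Rg=R.from_matrix(np.c_[x,y,z]);print('sgn',sgn)
    def tryik(p,Rt):
        best=None
        for q4 in(0,.8,-.8,1.5,2.5):
          for q6 in(1.5,-1.5,0):
            q,e=ik(p,Rt,[np.arctan2(p[1],p[0]),.3,1.6,q4,1.2,q6])
            if best is None or e<best[1]:best=(q,e)
        return best
    g=np.array([476,3,73.]) # bar centre on mat
    tcp=g+19*z
    q,e=tryik(tcp,Rg);print('mat',q.round(2),round(e,2))
    for phi in(0,20,40,50,60,65):
        Rt=Rg*R.from_euler('z',phi,degrees=True)
        D=Rt*Rg.inv()
        tray=D*R.from_euler('z',-5.5,degrees=True)
        lip=tray.apply([-77.5,0,-57.5]);up=tray.apply([0,0,1]);ld=tray.apply([-1,0,0])
        u=tray.inv().apply([0,0,1])
        # place lip at bin centre-ish
        L=np.array([530,-387,95.]);h=L-lip
        q2,e2=tryik(h+19*z,Rt)
        cs=[(h+tray.apply(v)).round() for v in [(-77.5,41,-57.5),(-77.5,-41,-57.5),(77.5,54.5,-70),(77.5,-54.5,-70),(0,-54.5,-70),(0,54.5,-70)]]
        print(phi,'tilt',np.degrees(np.arccos(up[2])).round(1),'off',np.degrees(np.arctan2(u[1],u[0])).round(0),'lipdir',ld.round(2),'h',h.round(),'q',q2.round(2),round(e2,2))
        if phi in(0,60):print('   ',[list(c) for c in cs])
E
python3 plan.py 50
```

```text
sgn -1
mat [ 0.4   0.75  1.9  -0.82  1.17 -2.04] 0.0
0 tilt 0.0 off 0.0 lipdir [-1.   0.1  0. ] h [ 607. -394.  152.] q [-0.29  0.71  1.66 -1.15  0.98 -2.54] 1.05
    [[np.float64(534.0), np.float64(-346.0), np.float64(95.0)], [np.float64(526.0), np.float64(-428.0), np.float64(95.0)], [np.float64(690.0), np.float64(-348.0), np.float64(82.0)], [np.float64(679.0), np.float64(-456.0), np.float64(82.0)], [np.float64(602.0), np.float64(-449.0), np.float64(82.0)], [np.float64(612.0), np.float64(-340.0), np.float64(82.0)]]
20 tilt 15.3 off 6.0 lipdir [-0.91  0.31 -0.26] h [ 586. -408.  171.] q [-0.32  0.67  1.69 -1.15  0.96 -2.22] 0.0
40 tilt 30.4 off 13.0 lipdir [-0.72  0.48 -0.49] h [ 558. -415.  183.] q [-0.34  0.62  1.75 -1.17  0.94 -1.87] 0.0
50 tilt 37.8 off 17.0 lipdir [-0.59  0.55 -0.59] h [ 543. -416.  186.] q [-0.35  0.6   1.78 -1.18  0.93 -1.68] 0.0
60 tilt 45.0 off 20.0 lipdir [-0.44  0.6  -0.66] h [ 528. -416.  187.] q [-0.36  0.58  1.81 -1.2   0.92 -1.49] 0.0
    [[np.float64(556.0), np.float64(-357.0), np.float64(105.0)], [np.float64(504.0), np.float64(-417.0), np.float64(85.
[... 1117 characters left out ...]
37.8 off 17.0 lipdir [-0.59  0.55 -0.59] h [ 543. -416.  186.] q [-0.35  0.6   1.78 -1.18  0.93  1.46] 0.0
60 tilt 45.0 off 20.0 lipdir [-0.44  0.6  -0.66] h [ 528. -416.  187.] q [-0.36  0.58  1.81 -1.2   0.92  1.65] 0.0
    [[np.float64(556.0), np.float64(-357.0), np.float64(105.0)], [np.float64(504.0), np.float64(-417.0), np.float64(85.0)], [np.float64(641.0), np.float64(-444.0), np.float64(202.0)], [np.float64(572.0), np.float64(-524.0), np.float64(176.0)], [np.float64(538.0), np.float64(-478.0), np.float64(124.0)], [np.float64(607.0), np.float64(-397.0), np.float64(151.0)]]
65 tilt 48.6 off 22.0 lipdir [-0.36  0.62 -0.69] h [ 520. -415.  187.] q [-0.36  0.58  1.83 -1.21  0.91  1.75] 0.0
```

Run:
```python
import cv2
a=cv2.imread('pics/side0.png')[110:210,320:430];b=cv2.imread('pics/s3.png')[40:230,440:600]
a=cv2.resize(a,(440,400),interpolation=cv2.INTER_CUBIC);b=cv2.resize(b,(337,400),interpolation=cv2.INTER_CUBIC)
cv2.imwrite('pics/gr.png',cv2.hconcat([a,b]))
from h import *
# where camera would be in side0
o={'ee_pos':np.array([624.5,0,222.]),'orientation':np.array([-np.pi,0,0])}
T=R.from_rotvec(o['orientation']).as_matrix();c=o['ee_pos']+T@np.array([0,-77.8,-162]);p=proj('side',c)[0];print(c,p,(p-[320,110])*4)
```

```text
[624.5  77.8 384. ] [351.75914165 121.40128526] [127.0365666   45.60514105]
```

View pics/gr.png

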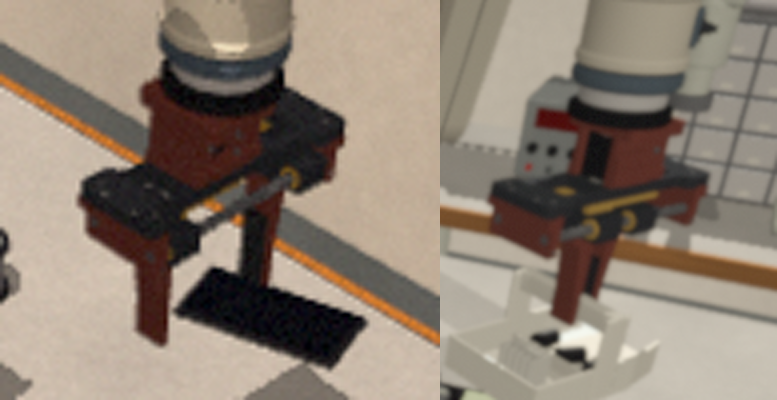

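Request:
arm_command([
  [[0,5,-3],0],
  [[0,5,-3],0],
  [[0,5,-3],0],
  [[0,5,-3],0],
  [[0,5,-3],0],
  [[0,5,-3],0],
  [[0,5,-3],0],
  [[0,5,-3],0],
  [[0,5,-3],0],
  [[0,5,-3],0],
  [[0,5,-3],0],
])

```text
t: 14.5
ee_pos: [-41.4, -810.8, 951.6]
orientation: [2.366, -0.077, -0.062]
ft_force: [-0.6, -0.8, 0.4]
width: 52.7
```

```bash
python3 st.py
```

```text
14.5 [ -41.4 -810.8  951.6] toolx [ 0.997 -0.074 -0.022] az -4.25 z [-0.067 -0.697 -0.714] lean 44.42 az -95.5 q [-1.625  0.491  0.087 -0.03   1.789 -1.579] F [-0.6 -0.8  0.4] w 52.7
```

Request:
arm_command([
  [[0,5,-3],0],
  [[0,5,-3],0],
  [[0,5,-3],0],
  [[0,0,0],1.8],
  [[0,0,0],0],
])

```text
t: 15.0
ee_pos: [-38.2, -777.6, 1011.7]
orientation: [2.258, -0.108, -0.047]
ft_force: [-0.6, 0.5, -0.0]
width: 52.5
```

```bash
python3 st.py
cat > to.py <<'E'
# usage: to.py x y z [n]: delta in tool cm to world target TCP
import sys
from h import *
o=get_obs();Rm=R.from_rotvec(o['orientation']).as_matrix()
t=np.array(list(map(float,sys.argv[1:4])));d=Rm.T@(t-o['ee_pos'])/10
n=int(np.ceil(np.linalg.norm(d)/float(sys.argv[4]) )) if len(sys.argv)>4 else 1
print('tool delta cm',d.round(2),'n',n,'per row',(d/n).round(2))
E
python3 to.py 450 -450 500 4
```

```text
15.0 [ -38.2 -777.6 1011.7] toolx [ 0.996 -0.094  0.003] az -5.4 z [-0.071 -0.768 -0.636] lean 50.49 az -95.2 q [-1.623  0.428  0.086 -0.031  1.746 -1.547] F [-0.6  0.5 -0. ] w 52.5
tool delta cm [ 45.36 -63.26   3.94] n 20 per row [ 2.27 -3.16  0.2 ]
```

Request:
arm_command([
  [[1.2,-1.6,0.1],0],
  [[2.2,-3.2,0.2],0],
  [[2.2,-3.2,0.2],0],
  [[2.2,-3.2,0.2],0],
  [[2.2,-3.2,0.2],0],
  [[2.2,-3.2,0.2],0],
  [[2.2,-3.2,0.2],0],
  [[2.2,-3.2,0.2],0],
  [[2.2,-3.2,0.2],0],
  [[2.2,-3.2,0.2],0],
  [[2.2,-3.2,0.2],0],
  [[2.2,-3.2,0.2],0],
  [[2.2,-3.2,0.2],0],
  [[2.2,-3.2,0.2],0],
  [[2.2,-3.2,0.2],0],
  [[2.2,-3.2,0.2],0],
  [[2.2,-3.2,0.2],0],
  [[2.2,-3.2,0.2],0],
  [[1.2,-1.6,0.1],0],
  [[0,0,0],0],
])

```text
t: 17.0
ee_pos: [399.5, -465.3, 522.4]
orientation: [2.245, -0.082, -0.051]
ft_force: [-0.1, -0.2, -0.3]
width: 53.0
```

```bash
python3 st.py;python3 to.py 490 120 200 3.5
```

```text
17.0 [ 399.5 -465.3  522.4] toolx [ 0.997 -0.077 -0.009] az -4.43 z [-0.066 -0.778 -0.625] lean 51.33 az -94.8 q [-0.516  0.02   1.723 -0.903  1.127 -0.148] F [-0.1 -0.2 -0.3] w 53.0
tool delta cm [  4.78 -62.04 -25.99] n 20 per row [ 0.24 -3.1  -1.3 ]
```

Request:
arm_command([
  [[0.2,-1.5,-0.6],0],
  [[0.2,-3.1,-1.3],0],
  [[0.2,-3.1,-1.3],0],
  [[0.2,-3.1,-1.3],0],
  [[0.2,-3.1,-1.3],0],
  [[0.2,-3.1,-1.3],0],
  [[0.2,-3.1,-1.3],0],
  [[0.2,-3.1,-1.3],0],
  [[0.2,-3.1,-1.3],0],
  [[0.2,-3.1,-1.3],0],
  [[0.2,-3.1,-1.3],0],
  [[0.2,-3.1,-1.3],0],
  [[0.2,-3.1,-1.3],0],
  [[0.2,-3.1,-1.3],0],
  [[0.2,-3.1,-1.3],0],
  [[0.2,-3.1,-1.3],0],
  [[0.2,-3.1,-1.3],0],
  [[0.2,-3.1,-1.3],0],
  [[0.2,-1.5,-0.6],0],
  [[0,0,0],0],
])

```text
t: 19.0
ee_pos: [489.1, 69.8, 242.9]
orientation: [2.256, -0.102, -0.023]
ft_force: [-1.2, -0.6, -0.1]
width: 52.7
```

```bash
python3 look.py wrist w10; python3 st.py; python3 look.py side d10
```

```text
19.0 [489.1  69.8 242.9] toolx az -4.68 z [-0.051 -0.771 -0.634] q [ 0.528  0.495  1.767 -0.697  1.501  0.9  ] F [-1.2 -0.6 -0.1] [ 0.34 -0.01 -0.01] w 52.7
19.05 [488.9  69.  243.4] toolx [ 0.996 -0.082  0.019] az -4.71 z [-0.052 -0.771 -0.634] lean 50.64 az -93.8 q [ 0.528  0.494  1.768 -0.697  1.501  0.9  ] F [ 0.7 -0.2  0. ] w 52.7
19.05 [488.9  69.  243.4] toolx az -4.71 z [-0.052 -0.771 -0.634] q [ 0.528  0.494  1.768 -0.697  1.501  0.9  ] F [ 0.7 -0.2  0. ] [ 0.35 -0.03  0.01] w 52.7
```

View pics/w10.png

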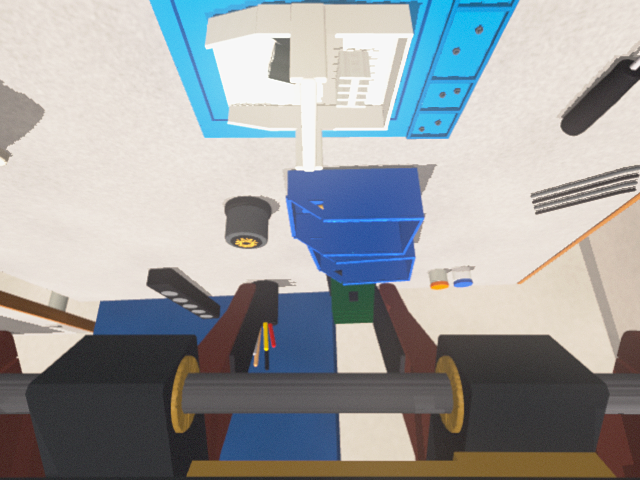

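View pics/d10.png

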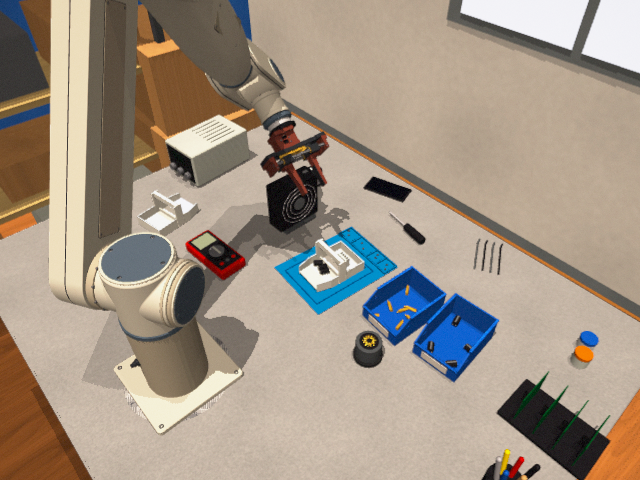

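Run:
```python
import cv2
a=cv2.imread('pics/w10.png')[0:180,190:430];b=cv2.imread('pics/d10.png')[220:310,280:400]
cv2.imwrite('pics/w10c.png',cv2.resize(a,(800,600),interpolation=cv2.INTER_CUBIC))
cv2.imwrite('pics/d10c.png',cv2.resize(b,(720,540),interpolation=cv2.INTER_CUBIC))
```

```text
(no output)
```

View pics/w10c.png

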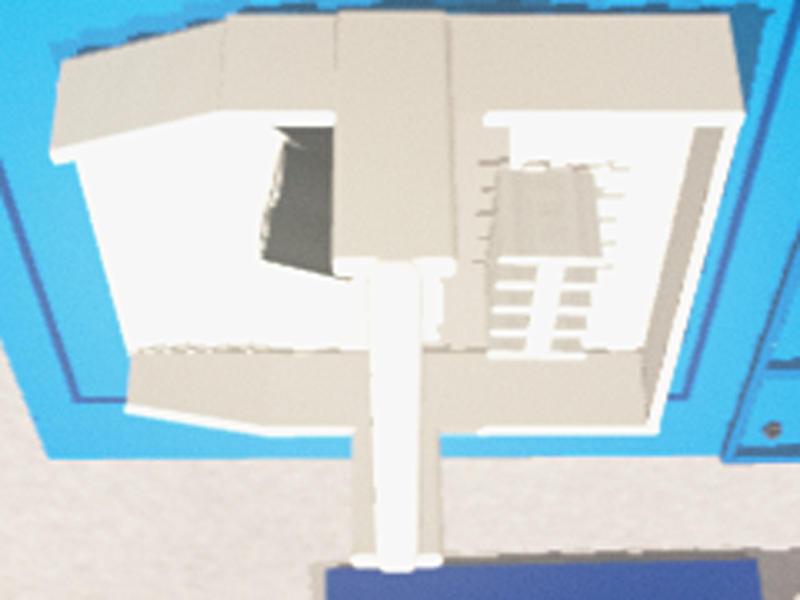

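View pics/d10c.png

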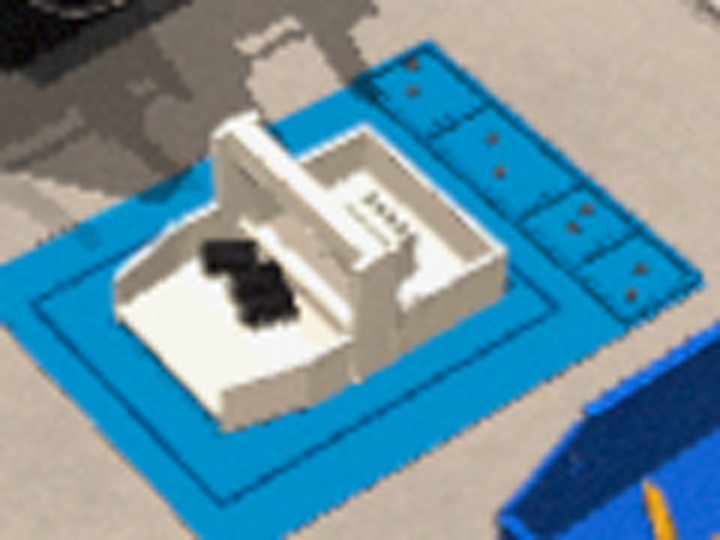

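Run:
```python
from h import *
import json
from scipy.optimize import least_squares
o={k:np.array(v) for k,v in json.load(open('pics/w10.json')).items()}
cr=lambda p:np.array((190+p[0]*.3,0+p[1]*.3));cd=lambda p:np.array((280+p[0]/6,220+p[1]/6))
pts=[('wrist',cr((743,113)),(77.5,54.5,35)),('wrist',cr((728,14)),(77.5,54.5,3)),('wrist',cr((658,432)),(77.5,-54.5,35)),('wrist',cr((398,570)),(0,-54.5,83)),('wrist',cr((395,262)),(0,54.5,83)),('wrist',cr((130,352)),(-77.5,-41,15.5)),
('side',cd((235,125)),(0,54.5,83)),('side',cd((375,255)),(0,-54.5,83)),('side',cd((505,253)),(77.5,-54.5,35)),('side',cd((365,127)),(77.5,54.5,35)),('side',cd((222,428)),(-77.5,-41,3))]
def W(p,m):
    c,s=np.cos(p[2]),np.sin(p[2]);return (p[0]+c*m[0]-s*m[1],p[1]+s*m[0]+c*m[1],m[2])
for sel in ('wrist','side',''):
    P=[t for t in pts if sel in t[0]]
    f=lambda p:np.concatenate([proj(n,W(p,m),o)[0]-uv for n,uv,m in P])
    r=least_squares(f,[476,0,-.1],loss='soft_l1');print(sel,r.x,np.degrees(r.x[2]));print(f(r.x).reshape(-1,2).round(1).tolist())
fc=[atz('side',cd(p),3) for p in [(33,302),(555,308),(222,503)]];print([c.round(1).tolist() for c in fc])
```

```text
wrist [ 4.79794666e+02 -1.84412322e+00 -9.96932010e-02] -5.711999661552011
[[1.1, -2.3], [0.7, -2.1], [-1.2, 1.8], [-0.6, 1.6], [0.0, 2.5], [-0.5, 1.0]]
side [ 4.78895708e+02 -4.99095321e+00 -1.05996724e-01] -6.073164953094096
[[-0.4, -1.4], [0.6, 0.1], [0.6, 0.3], [-0.2, -0.8], [-0.6, 1.3]]
 [ 4.79762038e+02 -2.61018372e+00 -1.00799536e-01] -5.77538800827406
[[1.0, -1.3], [0.5, -1.0], [-1.4, 2.4], [-0.6, 2.1], [0.2, 3.4], [-0.4, 1.5], [-0.8, -1.9], [0.2, -0.6], [0.2, -0.4], [-0.7, -1.4], [-0.8, 0.6]]
[[387.5, 81.4, 3.0], [564.9, -85.9, 3.0], [373.1, -67.3, 3.0]]
```

```bash
python3 to.py 478.6 -19 62 4
```

```text
tool delta cm [-0.61 -8.48 18.32] n 6 per row [-0.1  -1.41  3.05]
```

Request:
arm_command([
  [[-0.1,-1.2,1.5],0],
  [[-0.2,-2.4,3.5],0],
  [[-0.2,-2.4,3.5],0],
  [[-0.1,-1.8,2.5],0],
  [[0,0,0],0],
])

```text
t: 19.6
ee_pos: [484.5, 27.3, 116.7]
orientation: [2.261, -0.115, -0.015]
ft_force: [0.3, -0.0, 0.2]
width: 52.6
```

```bash
python3 look.py wrist w11; python3 st.py; python3 to.py 478.6 -19 62 2
```

```text
19.6 [484.5  27.3 116.7] toolx az -5.07 z [-0.05  -0.768 -0.639] q [ 0.466  0.667  1.857 -0.767  1.271  1.058] F [ 0.3 -0.   0.2] [ 0.28  0.   -0.01] w 52.6
19.65 [485.5  28.  118.3] toolx [ 0.996 -0.088  0.03 ] az -5.06 z [-0.049 -0.768 -0.639] lean 50.28 az -93.6 q [ 0.467  0.665  1.856 -0.767  1.273  1.057] F [-1.2 -0.8 -0.4] w 52.6
tool delta cm [-0.44 -1.29  7.24] n 4 per row [-0.11 -0.32  1.81]
```

View pics/w11.png

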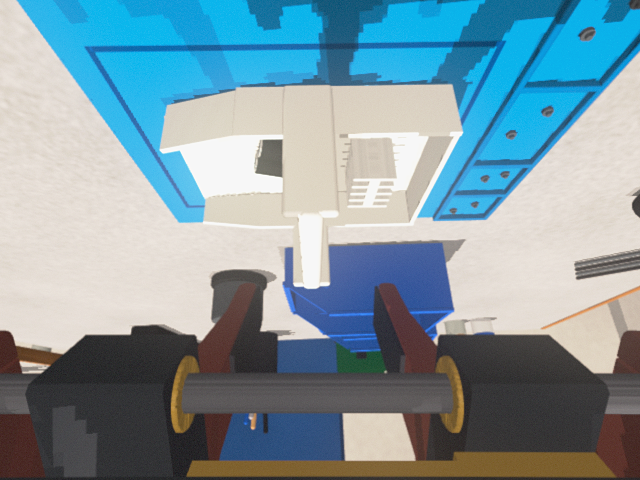

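Request:
arm_command([
  [[-0.1,-0.4,1.5],-0.6],
  [[-0.1,-0.4,2],-0.6],
  [[-0.1,-0.3,2],0],
  [[-0.1,-0.1,1.2],0],
  [[0,0,0],0],
])

```text
t: 20.15
ee_pos: [483.8, -17.0, 70.7]
orientation: [2.267, -0.096, -0.011]
ft_force: [-0.1, 0.1, -0.1]
width: 52.7
```

```bash
python3 st.py; python3 to.py 478.6 -19 62 2;  python3 look.py side d12 250 100 410 300
```

```text
20.15 [483.8 -17.   70.7] toolx [ 0.997 -0.073  0.024] az -4.21 z [-0.04  -0.765 -0.643] lean 49.97 az -93.0 q [ 0.395  0.731  1.906 -0.854  1.157  1.106] F [-0.1  0.1 -0.1] w 52.7
tool delta cm [-0.52 -0.51  0.73] n 1 per row [-0.52 -0.51  0.73]
scale 3.0
20.15 [483.8 -17.   70.7] toolx az -4.21 z [-0.04  -0.765 -0.643] q [ 0.395  0.731  1.906 -0.854  1.157  1.106] F [-0.1  0.1 -0.1] [ 0.41 -0.05  0.03] w 52.7
```

View pics/d12.png

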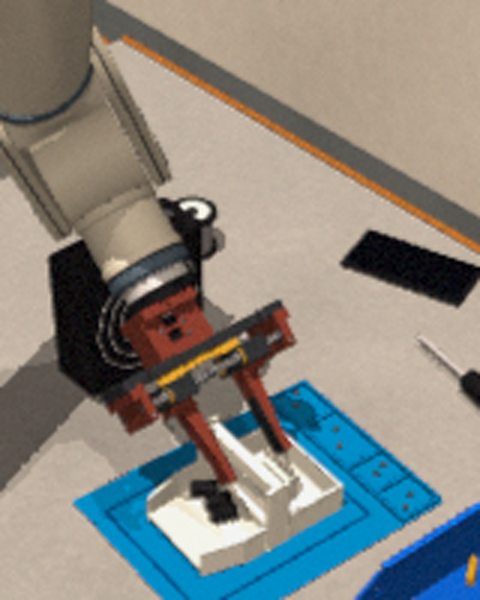

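Request:
arm_command([
  [[-0.5,-0.4,0.7],-0.5],
  [[0,0,0],-0.3],
])

```text
t: 20.4
ee_pos: [480.1, -18.3, 64.3]
orientation: [2.27, -0.081, -0.014]
ft_force: [-0.4, -0.4, 0.2]
width: 52.7
```

Request:
arm_command([
  [[0,0,0],0],
  [[0,0,0],0],
  [[0,0,0],0],
  [[0,0,0],0],
  [[0,0,0],0],
  [[0,0,0],0],
], gripper=0)

```text
t: 21.0
ee_pos: [480.7, -17.0, 65.0]
orientation: [2.27, -0.079, -0.012]
ft_force: [-1.9, 0.5, 0.5]
width: 12.3
```

```bash
python3 st.py;  python3 look.py side d13 250 100 410 300
```

```text
21.0 [480.7 -17.   65. ] toolx [ 0.998 -0.061  0.018] az -3.52 z [-0.036 -0.764 -0.645] lean 49.85 az -92.7 q [ 0.398  0.738  1.914 -0.861  1.143  1.109] F [-1.9  0.5  0.5] w 12.3
scale 3.0
21.0 [480.7 -17.   65. ] toolx az -3.52 z [-0.036 -0.764 -0.645] q [ 0.398  0.738  1.914 -0.861  1.143  1.109] F [-1.9  0.5  0.5] [ 0.32  0.33 -0.08] w 12.3
```

View pics/d13.png

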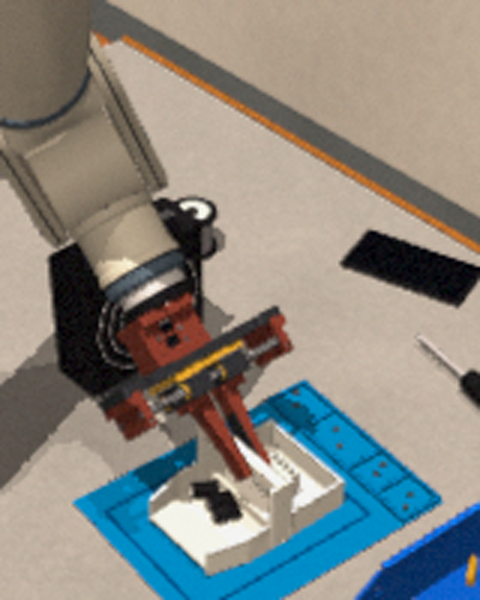

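Request:
arm_command([
  [[0,0.8,-0.6],0],
  [[0,1.5,-1.3],0],
  [[0,2.3,-1.9],0],
  [[0.1,2.3,-1.9],0],
  [[0.1,1.5,-1.3],0],
  [[0,0.5,-0.4],0],
  [[0,0,0],0],
])

```text
t: 21.75
ee_pos: [479.7, -17.7, 184.6]
orientation: [2.275, -0.078, -0.015]
ft_force: [0.3, -0.3, -4.1]
width: 11.9
```

```bash
python3 st.py; python3 to.py 575 -429 182 2.8; python3 look.py side d14 230 80 430 320
```

```text
21.75 [479.7 -17.7 184.6] toolx [ 0.998 -0.061  0.015] az -3.53 z [-0.037 -0.76  -0.649] lean 49.56 az -92.8 q [ 0.395  0.516  1.911 -0.797  1.292  0.927] F [ 0.3 -0.3 -4.1] w 11.9
tool delta cm [12.04 25.92 31.08] n 16 per row [0.75 1.62 1.94]
scale 2.5
21.75 [479.7 -17.7 184.6] toolx az -3.53 z [-0.037 -0.76  -0.649] q [ 0.395  0.516  1.911 -0.797  1.292  0.927] F [ 0.3 -0.3 -4.1] [ 0.78  0.01 -0.01] w 11.9
```

View pics/d14.png

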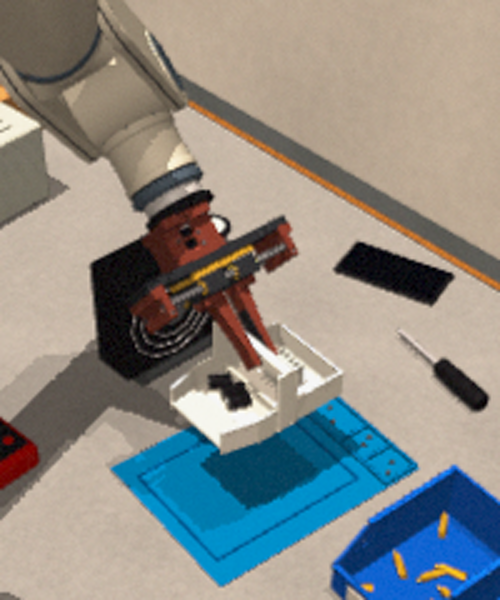

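Request:
arm_command([
  [[0.2,0.5,0.6],0],
  [[0.5,1,1.2],0],
  [[0.75,1.6,1.9],0],
  [[0.75,1.6,1.9],0],
  [[0.75,1.6,1.9],0],
  [[0.75,1.6,1.9],0],
  [[0.75,1.6,1.9],0],
  [[0.75,1.6,1.9],0],
  [[0.75,1.6,1.9],0],
  [[0.75,1.6,1.9],0],
  [[0.75,1.6,1.9],0],
  [[0.75,1.6,1.9],0],
  [[0.75,1.6,1.9],0],
  [[0.75,1.6,1.9],0],
  [[0.5,1,1.2],0],
  [[0.2,0.5,0.6],0],
  [[0,0,0],0],
])

```text
t: 23.5
ee_pos: [551.6, -388.0, 156.7]
orientation: [2.279, -0.055, -0.065]
ft_force: [-0.2, 0.2, -3.1]
width: 11.9
```

```bash
python3 st.py; python3 to.py 575 -429 182 2.8; python3 look.py side d15 300 150 540 390;python3 look.py scene s15 60 60 340 300
```

```text
23.5 [ 551.6 -388.   156.7] toolx [ 0.998 -0.061 -0.029] az -3.52 z [-0.066 -0.757 -0.651] lean 49.41 az -95.0 q [-0.283  0.618  1.793 -1.161  0.948  0.596] F [-0.2  0.2 -3.1] w 11.9
tool delta cm [2.51 4.55 1.3 ] n 2 per row [1.26 2.27 0.65]
scale 2.5
23.5 [ 551.6 -388.   156.7] toolx az -3.52 z [-0.066 -0.757 -0.651] q [-0.283  0.618  1.793 -1.161  0.948  0.596] F [-0.2  0.2 -3.1] [ 0.81 -0.07 -0.03] w 11.9
scale 2.5
23.55 [ 551.4 -387.4  156.6] toolx az -3.5 z [-0.065 -0.756 -0.651] q [-0.282  0.618  1.794 -1.161  0.948  0.596] F [ 0.1 -0.8 -4.2] [ 0.77 -0.    0.01] w 12.0
```

View pics/d15.png

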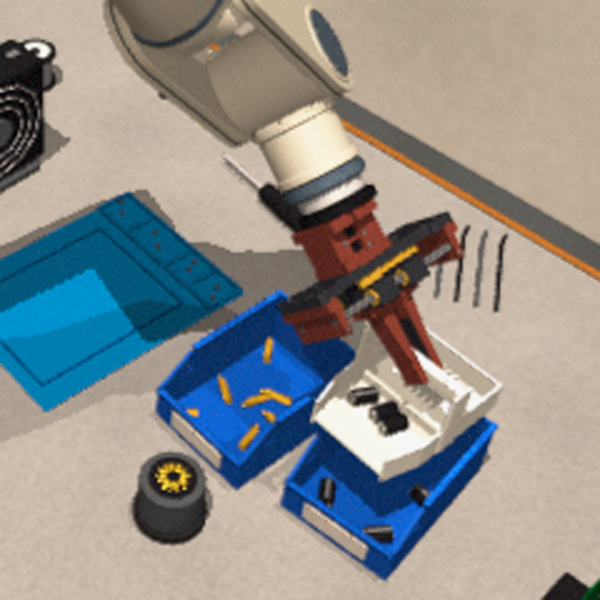

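View pics/s15.png

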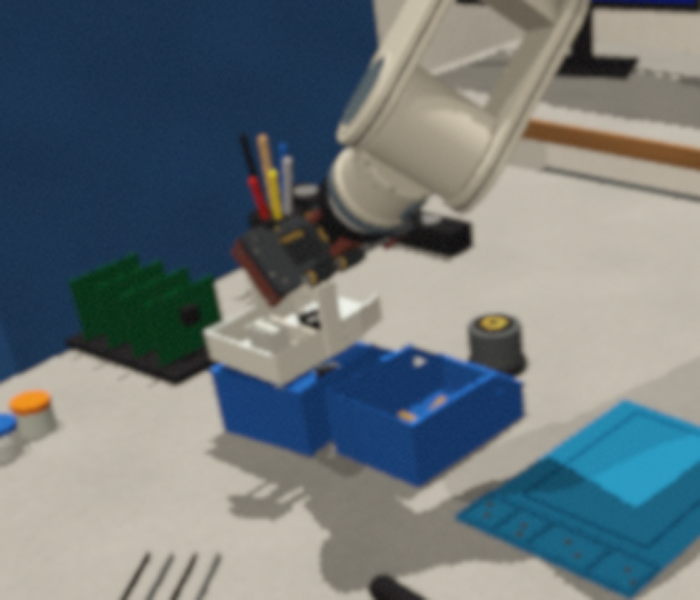

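Request:
arm_command([
  [[0.8,1.4,0.4],0],
  [[0.9,1.6,0.5],0],
  [[0.6,1.1,0.3],0],
  [[0,0,0],0],
])

```text
t: 24.0
ee_pos: [573.9, -420.2, 179.1]
orientation: [2.281, -0.046, -0.066]
ft_force: [0.1, 0.1, -3.4]
width: 11.9
```

```bash
python3 st.py; python3 to.py 575 -429 182 2.8
cat > tr.py <<'E'
# tray pose from current tool, using grasp relation (toolx ~ tray x at grasp; roll from lean at grasp)
from h import *
Rg=R.from_rotvec([2.27,-.079,-.012])   # tool at grasp
tray0=R.from_matrix(np.c_[*(lambda x:(x,np.cross([0,0,1],x),[0,0,1]))(np.array([.998,-.061,0])/np.hypot(.998,.061))])
rel=Rg.inv()*tray0; off=Rg.inv().apply(np.array([481.2,-3,73])-np.array([480.7,-17,65]))
o=get_obs();T=R.from_rotvec(o['orientation']);tr=T*rel;h=o['ee_pos']+T.apply(off)
up=tr.apply([0,0,1]);u=tr.inv().apply([0,0,1])
print('h',h.round(),'tilt',np.degrees(np.arccos(up[2])).round(1),'off',np.degrees(np.arctan2(u[1],u[0])).round(),'xaxis',tr.apply([1,0,0]).round(3))
for n,v in dict(lip=(-77.5,0,-57.5),lipL=(-77.5,41,-57.5),lipR=(-77.5,-41,-57.5),rearL=(77.5,54.5,-70),rearR=(77.5,-54.5,-70),frontfloorR=(-38,-54.5,-70),frontL=(-38,54.5,-70)).items():print(n,(h+tr.apply(v)).round())
E
python3 tr.py
```

```text
24.0 [ 573.9 -420.2  179.1] toolx [ 0.998 -0.055 -0.032] az -3.16 z [-0.063 -0.756 -0.652] lean 49.3 az -94.7 q [-0.323  0.615  1.719 -1.131  0.951  0.488] F [ 0.1  0.1 -3.4] w 11.9
tool delta cm [0.15 0.79 0.47] n 1 per row [0.15 0.79 0.47]
h [ 575. -406.  187.] tilt 2.9 off 169.0 xaxis [ 0.997 -0.055 -0.05 ]
lip [ 495. -401.  134.]
lipL [ 497. -360.  134.]
lipR [ 492. -442.  133.]
rearL [ 652. -355.  114.]
rearR [ 646. -464.  113.]
frontfloorR [ 530. -458.  119.]
frontL [ 536. -349.  120.]
```

Request:
arm_command([
  [[0.1,0.5,0.3],3],
  [[0,0.3,0.1],5],
  [[0,0,0],6],
  [[0,0,0],6],
  [[0,0,0],6],
  [[0,0,0],4],
  [[0,0,0],0],
])

```text
t: 24.7
ee_pos: [571.7, -421.3, 179.3]
orientation: [2.198, -0.655, 0.213]
ft_force: [0.9, 0.3, -3.3]
width: 12.0
```

```bash
python3 st.py; python3 tr.py; python3 look.py side d16 340 150 540 390
```

```text
24.7 [ 571.7 -421.3  179.3] toolx [ 0.851 -0.384  0.359] az -24.3 z [-0.064 -0.753 -0.655] lean 49.1 az -94.8 q [-0.327  0.612  1.722 -1.128  0.948  1.022] F [ 0.9  0.3 -3.3] w 12.0
h [ 574. -408.  188.] tilt 20.5 off 12.0 xaxis [ 0.857 -0.385  0.342]
lip [ 527. -382.  107.]
lipL [ 543. -344.  110.]
lipR [ 512. -420.  104.]
rearL [ 685. -392.  153.]
rearR [ 643. -493.  145.]
frontfloorR [ 545. -448.  105.]
frontL [ 586. -348.  113.]
scale 2.5
24.7 [ 571.7 -421.3  179.3] toolx az -24.3 z [-0.064 -0.753 -0.655] q [-0.327  0.612  1.722 -1.128  0.948  1.022] F [ 0.9  0.3 -3.3] [0.89 0.1  0.02] w 12.0
```

View pics/d16.png

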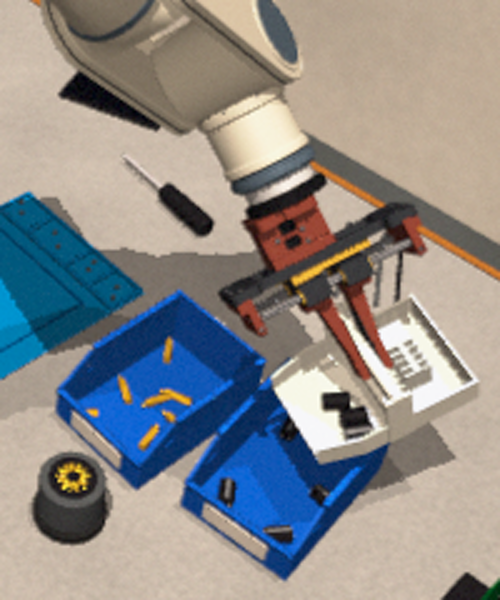

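```bash
python3 to.py 573 -434 182
```

```text
tool delta cm [0.7  0.8  0.77] n 1 per row [0.7  0.8  0.77]
```

Request:
arm_command([
  [[0.4,0.4,0.4],3],
  [[0.3,0.4,0.4],4],
  [[0,0,0],5],
  [[0,0,0],5],
  [[0,0,0],0],
])

```text
t: 25.25
ee_pos: [571.6, -431.7, 180.3]
orientation: [2.097, -0.976, 0.361]
ft_force: [0.9, 0.2, -4.3]
width: 11.5
```

```bash
python3 st.py; python3 tr.py; python3 look.py side d17 340 150 540 390
```

```text
25.25 [ 571.6 -431.7  180.3] toolx [ 0.665 -0.523  0.534] az -38.16 z [-0.065 -0.752 -0.656] lean 49.01 az -94.9 q [-0.343  0.614  1.713 -1.129  0.94   1.299] F [ 0.9  0.2 -4.3] w 11.5
h [ 575. -418.  189.] tilt 32.8 off 17.0 xaxis [ 0.674 -0.525  0.519]
lip [ 552. -387.  101.]
lipL [ 574. -353.  107.]
lipR [ 530. -422.   94.]
rearL [ 692. -426.  179.]
rearR [ 634. -516.  162.]
frontfloorR [ 556. -456.  102.]
frontL [ 614. -365.  119.]
scale 2.5
25.25 [ 571.6 -431.7  180.3] toolx az -38.16 z [-0.065 -0.752 -0.656] q [-0.343  0.614  1.713 -1.129  0.94   1.299] F [ 0.9  0.2 -4.3] [0.88 0.12 0.01] w 11.5
```

View pics/d17.png

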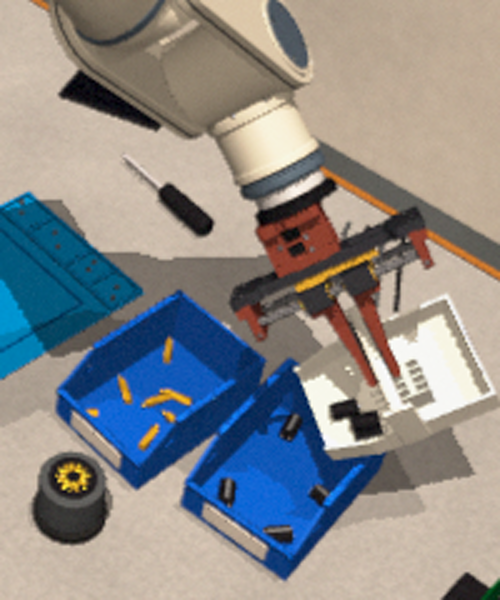

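Request:
arm_command([
  [[0,0,0],4],
  [[0,0,0],5],
  [[0,0,0],5],
  [[0,0,0],2],
  [[0,0,0],0],
  [[0,0,0],0],
])

```text
t: 25.9
ee_pos: [571.0, -429.8, 179.4]
orientation: [1.971, -1.257, 0.493]
ft_force: [1.1, 0.7, -3.8]
width: 11.9
```

```bash
python3 st.py; python3 tr.py; python3 look.py side d18 340 150 540 390
```

```text
25.9 [ 571.  -429.8  179.4] toolx [ 0.447 -0.61   0.654] az -53.76 z [-0.065 -0.752 -0.656] lean 48.97 az -94.9 q [-0.341  0.614  1.716 -1.129  0.94   1.566] F [ 1.1  0.7 -3.8] w 11.9
h [ 575. -417.  189.] tilt 43.8 off 22.0 xaxis [ 0.459 -0.615  0.641]
lip [ 575. -386.   97.]
lipL [ 601. -355.  108.]
lipR [ 550. -416.   87.]
rearL [ 688. -444.  202.]
rearR [ 620. -525.  174.]
frontfloorR [ 567. -454.  100.]
frontL [ 635. -373.  128.]
scale 2.5
25.9 [ 571.  -429.8  179.4] toolx az -53.76 z [-0.065 -0.752 -0.656] q [-0.341  0.614  1.716 -1.129  0.94   1.566] F [ 1.1  0.7 -3.8] [0.88 0.12 0.01] w 11.9
```

View pics/d18.png

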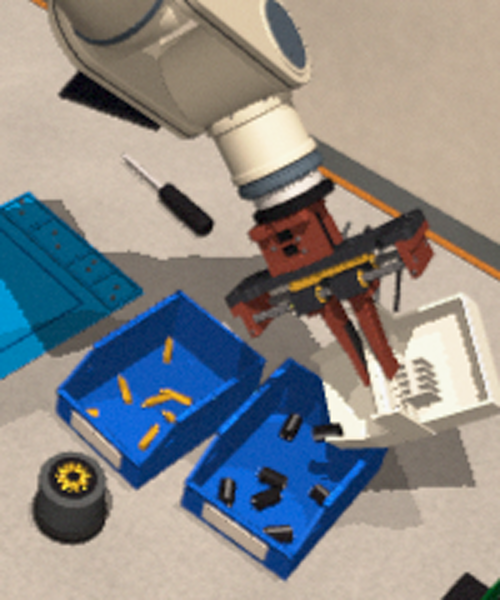

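Request:
arm_command([
  [[0,0,0],2],
  [[0,0,0],0],
  [[0,0,0],0],
])

```text
t: 26.25
ee_pos: [571.0, -429.7, 179.4]
orientation: [1.954, -1.289, 0.508]
ft_force: [0.1, 1.2, -3.8]
width: 11.8
```

```bash
python3 tr.py|head -3; python3 look.py side d19 400 220 540 390;python3 look.py wrist w19
```

```text
h [ 575. -417.  189.] tilt 45.0 off 23.0 xaxis [ 0.431 -0.623  0.653]
lip [ 578. -386.   97.]
lipL [ 604. -356.  109.]
scale 3.5294117647058822
26.25 [ 571.  -429.7  179.4] toolx az -55.8 z [-0.065 -0.752 -0.656] q [-0.341  0.614  1.716 -1.129  0.94   1.597] F [ 0.1  1.2 -3.8] [0.86 0.09 0.01] w 11.8
26.3 [ 571.  -429.7  179.5] toolx az -55.82 z [-0.065 -0.752 -0.656] q [-0.341  0.614  1.716 -1.129  0.94   1.598] F [-0.5  0.2 -4. ] [0.86 0.14 0.01] w 11.9
```

View pics/d19.png

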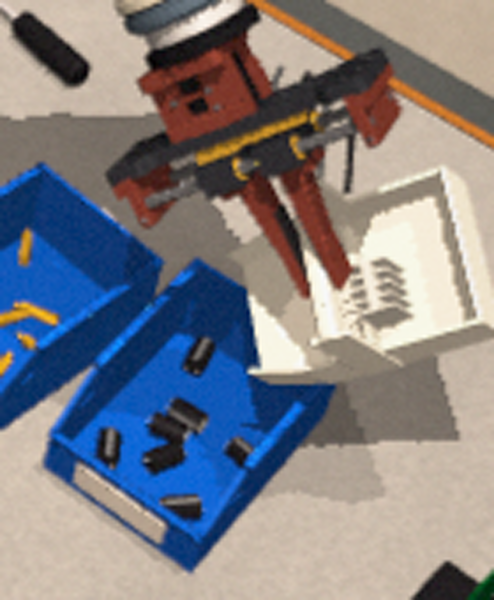

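View pics/w19.png

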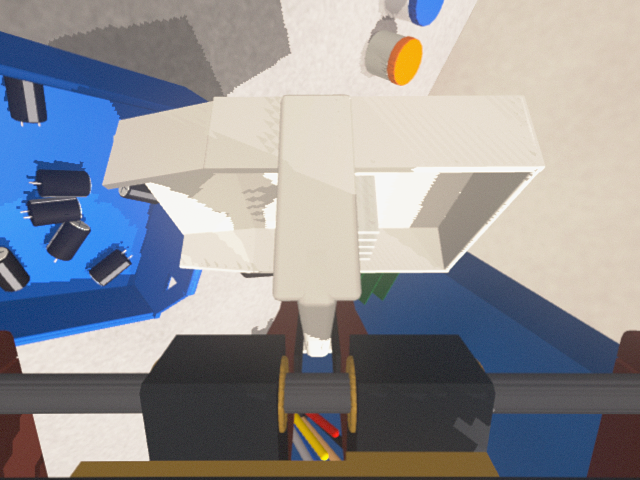

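Request:
arm_command([
  [[0,0,0],-3],
  [[0,0,0],-6],
  [[0,0,0],-6],
  [[0,0,0],-6],
  [[0,0,0],-6],
  [[0,0,0],-6],
  [[0,0,0],-6],
  [[0,0,0],-6],
  [[0,0,0],-6],
  [[0,0,0],-6],
  [[0,0,0],-3],
  [[0,0,0],0],
])

```text
t: 27.55
ee_pos: [571.2, -430.0, 179.8]
orientation: [2.286, -0.077, -0.054]
ft_force: [-0.0, 0.6, -3.4]
width: 11.6
```

```bash
python3 st.py; python3 tr.py;python3 to.py 476 -16 185 2.8; python3 look.py side d20 340 150 540 390
```

```text
27.55 [ 571.2 -430.   179.8] toolx [ 0.997 -0.073 -0.014] az -4.2 z [-0.064 -0.752 -0.656] lean 49.0 az -94.9 q [-0.341  0.614  1.715 -1.129  0.94   0.498] F [-0.   0.6 -3.4] w 11.6
h [ 572. -416.  188.] tilt 2.0 off 155.0 xaxis [ 0.997 -0.073 -0.032]
lip [ 493. -409.  133.]
lipL [ 496. -369.  134.]
lipR [ 490. -450.  132.]
rearL [ 651. -366.  116.]
rearR [ 643. -475.  115.]
frontfloorR [ 528. -466.  118.]
frontL [ 536. -358.  120.]
tool delta cm [-12.54 -26.37 -30.85] n 16 per row [-0.78 -1.65 -1.93]
scale 2.5
27.55 [ 571.2 -430.   179.8] toolx az -4.2 z [-0.064 -0.752 -0.656] q [-0.341  0.614  1.715 -1.129  0.94   0.498] F [-0.   0.6 -3.4] [ 0.79 -0.07 -0.04] w 11.6
```

View pics/d20.png

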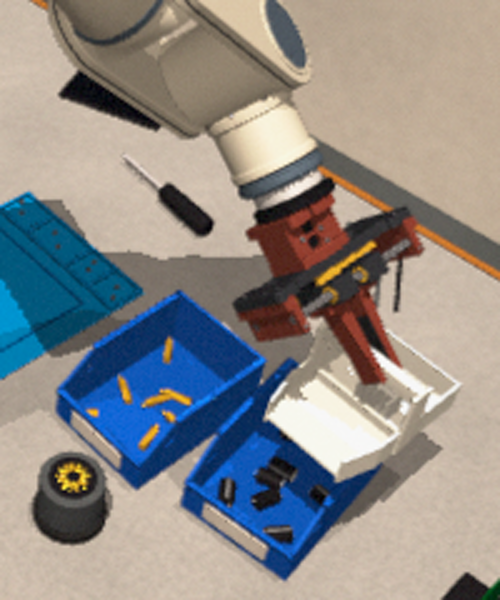

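Request:
arm_command([
  [[-0.3,-0.5,-0.6],0],
  [[-0.5,-1,-1.2],0],
  [[-0.75,-1.6,-1.9],0],
  [[-0.75,-1.6,-1.9],0],
  [[-0.75,-1.6,-1.9],0],
  [[-0.75,-1.6,-1.9],0],
  [[-0.75,-1.6,-1.9],0],
  [[-0.75,-1.6,-1.9],0],
  [[-0.75,-1.6,-1.9],0],
  [[-0.75,-1.6,-1.9],0],
  [[-0.75,-1.6,-1.9],0],
  [[-0.75,-1.6,-1.9],0],
  [[-0.75,-1.6,-1.9],0],
  [[-0.75,-1.6,-1.9],0],
  [[-0.5,-1,-1.2],0],
  [[-0.3,-0.5,-0.6],0],
  [[0,0,0],0],
])

```text
t: 29.3
ee_pos: [482.6, -50.4, 189.6]
orientation: [2.287, -0.085, -0.033]
ft_force: [-0.4, 0.0, -3.5]
width: 12.1
```

```bash
python3 st.py; python3 tr.py|head -1;python3 to.py 476.5 -14 140 2.8; python3 look.py side d21 230 80 430 320
```

```text
29.3 [482.6 -50.4 189.6] toolx [ 0.997 -0.072  0.004] az -4.15 z [-0.052 -0.752 -0.657] lean 48.91 az -93.9 q [ 0.328  0.496  1.922 -0.816  1.267  0.882] F [-0.4  0.  -3.5] w 12.1
h [483. -37. 198.] tilt 1.2 off 130.0 xaxis [ 0.997 -0.072 -0.014]
tool delta cm [-0.89 -6.09  0.56] n 3 per row [-0.3  -2.03  0.19]
scale 2.5
29.3 [482.6 -50.4 189.6] toolx az -4.15 z [-0.052 -0.752 -0.657] q [ 0.328  0.496  1.922 -0.816  1.267  0.882] F [-0.4  0.  -3.5] [ 0.79 -0.06 -0.02] w 12.1
```

View pics/d21.png

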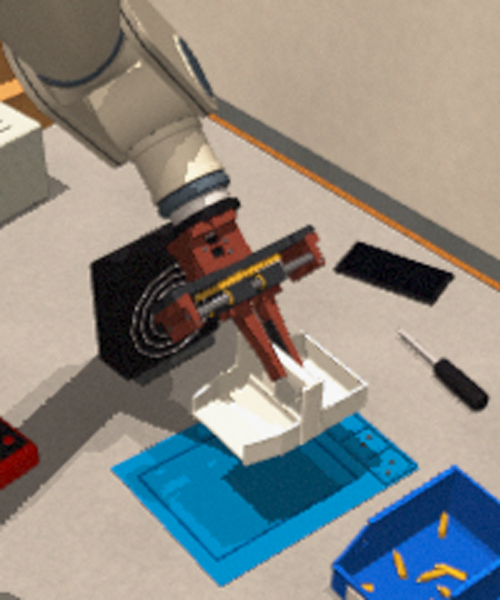

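Request:
arm_command([
  [[-0.3,-1.8,0.2],0.5],
  [[-0.3,-2.4,0.2],0.5],
  [[-0.2,-1.5,0.1],0],
  [[0,0,0],0],
])

```text
t: 29.75
ee_pos: [478.4, -18.1, 143.0]
orientation: [2.285, -0.111, -0.022]
ft_force: [-0.0, -0.9, -3.0]
width: 11.8
```

```bash
python3 st.py; python3 tr.py|head -1;python3 to.py 476.5 -14 75 2.8
```

```text
29.75 [478.4 -18.1 143. ] toolx [ 0.996 -0.087  0.021] az -5.01 z [-0.052 -0.752 -0.657] lean 48.93 az -94.0 q [ 0.388  0.586  1.915 -0.798  1.237  0.995] F [-0.  -0.9 -3. ] w 11.8
h [479.  -4. 151.] tilt 1.0 off 80.0 xaxis [ 0.996 -0.087  0.003]
tool delta cm [-0.37 -5.38  4.16] n 3 per row [-0.12 -1.79  1.39]
```

Request:
arm_command([
  [[-0.1,-1.5,1],0],
  [[-0.1,-1.8,1.4],0],
  [[-0.1,-1.3,1.1],0],
  [[0,-0.4,0.4],0],
  [[0,0,0],0],
])

```text
t: 30.25
ee_pos: [479.4, -17.3, 80.4]
orientation: [2.284, -0.113, -0.019]
ft_force: [-0.2, -0.7, -3.2]
width: 11.8
```

```bash
python3 st.py; python3 tr.py|head -1;python3 to.py 476.5 -14 66 2.8
```

```text
30.25 [479.4 -17.3  80.4] toolx [ 0.996 -0.088  0.023] az -5.05 z [-0.051 -0.753 -0.656] lean 49.01 az -93.9 q [ 0.389  0.703  1.913 -0.832  1.158  1.089] F [-0.2 -0.7 -3.2] w 11.8
h [480.  -3.  89.] tilt 0.9 off 70.0 xaxis [ 0.996 -0.088  0.006]
tool delta cm [-0.36 -1.28  0.71] n 1 per row [-0.36 -1.28  0.71]
```

Request:
arm_command([
  [[-0.2,-0.7,0.4],0],
  [[-0.1,-0.5,0.3],0],
  [[0,0,0],0],
])

```text
t: 30.55
ee_pos: [478.0, -14.7, 67.6]
orientation: [2.284, -0.115, -0.016]
ft_force: [-1.3, -1.0, -3.8]
width: 11.7
```

```bash
python3 st.py; python3 tr.py|head -1; python3 look.py side d22 250 150 410 310
```

```text
30.55 [478.  -14.7  67.6] toolx [ 0.996 -0.089  0.026] az -5.09 z [-0.05  -0.753 -0.657] lean 48.97 az -93.8 q [ 0.395  0.727  1.913 -0.837  1.144  1.112] F [-1.3 -1.  -3.8] w 11.7
h [479.  -1.  76.] tilt 1.0 off 62.0 xaxis [ 0.996 -0.088  0.008]
scale 3.75
30.55 [478.  -14.7  67.6] toolx az -5.09 z [-0.05  -0.753 -0.657] q [ 0.395  0.727  1.913 -0.837  1.144  1.112] F [-1.3 -1.  -3.8] [ 0.79 -0.02 -0.03] w 11.7
```

View pics/d22.png

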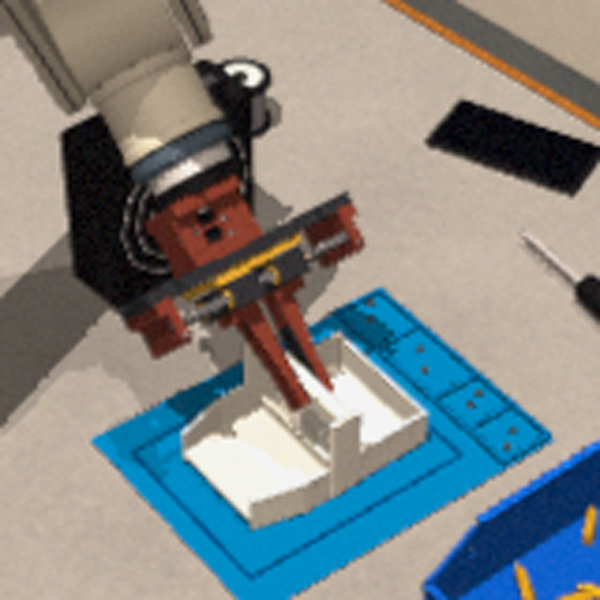

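Request:
arm_command([
  [[-0.1,-0.25,0.2],0],
  [[0,-0.1,0.1],0],
])

```text
t: 30.8
ee_pos: [478.8, -14.4, 65.3]
orientation: [2.282, -0.115, -0.012]
ft_force: [-2.0, 4.5, 6.2]
width: 12.0
```

Contact with the mat. Release.

Request:
arm_command([
  [[0,0,0],0],
  [[0,0,0],0],
  [[0,0,0],0],
  [[0,0,0],0],
], gripper=0.5)

```text
t: 31.2
ee_pos: [479.4, -14.3, 66.6]
orientation: [2.28, -0.115, -0.01]
ft_force: [0.5, -0.6, -0.3]
width: 40.3
```

```bash
python3 st.py; python3 look.py side d23 250 150 410 310
```

```text
31.2 [479.4 -14.3  66.6] toolx [ 0.996 -0.087  0.031] az -4.97 z [-0.045 -0.755 -0.654] lean 49.17 az -93.4 q [ 0.397  0.73   1.912 -0.842  1.144  1.12 ] F [ 0.5 -0.6 -0.3] w 40.3
scale 3.75
31.2 [479.4 -14.3  66.6] toolx az -4.97 z [-0.045 -0.755 -0.654] q [ 0.397  0.73   1.912 -0.842  1.144  1.12 ] F [ 0.5 -0.6 -0.3] [0.34 0.03 0.  ] w 40.3
```

View pics/d23.png

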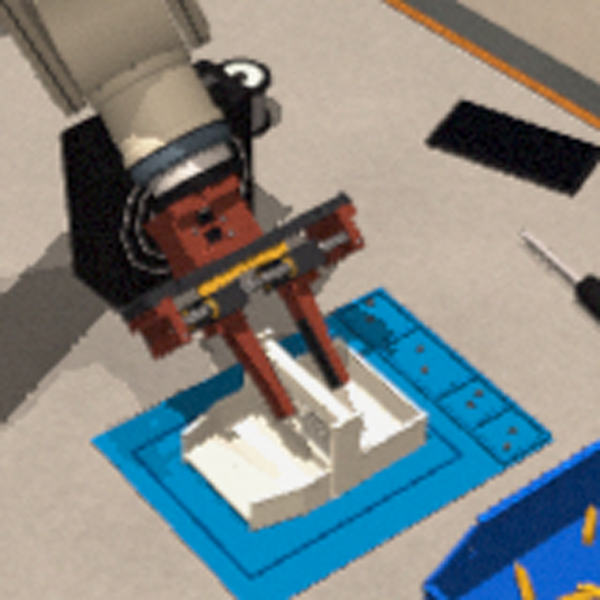

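Request:
arm_command([
  [[0,0.3,-1.5],0],
  [[0,0.5,-2.5],0],
  [[0,1.5,-3],0],
  [[0,2.5,-2.5],0],
  [[0,3,-2.5],0],
  [[0,3,-2.5],0],
  [[0,3,-2.5],0],
  [[0,2,-1.5],0],
  [[0,0,0],0],
])

```text
t: 32.15
ee_pos: [473.6, 28.7, 321.7]
orientation: [2.285, -0.113, -0.012]
ft_force: [-0.1, -0.0, -0.3]
width: 43.6
```

```bash
python3 st.py; python3 look.py wrist w24;python3 look.py side d24;python3 look.py scene s24
```

```text
32.15 [473.6  28.7 321.7] toolx [ 0.996 -0.086  0.028] az -4.92 z [-0.046 -0.753 -0.657] lean 48.94 az -93.5 q [ 0.471  0.328  1.795 -0.707  1.552  0.785] F [-0.1 -0.  -0.3] w 43.6
32.15 [473.6  28.7 321.7] toolx az -4.92 z [-0.046 -0.753 -0.657] q [ 0.471  0.328  1.795 -0.707  1.552  0.785] F [-0.1 -0.  -0.3] [ 0.37 -0.05  0.02] w 43.6
32.2 [473.3  28.7 320.3] toolx az -4.91 z [-0.047 -0.753 -0.657] q [ 0.471  0.33   1.796 -0.707  1.55   0.786] F [-0.   0.3  0. ] [ 0.43 -0.02  0.05] w 43.9
32.25 [472.8  28.3 318.7] toolx az -4.91 z [-0.049 -0.754 -0.656] q [ 0.471  0.332  1.798 -0.707  1.549  0.786] F [ 0.1  0.4 -0.5] [0.38 0.02 0.01] w 43.8
```

View pics/w24.png

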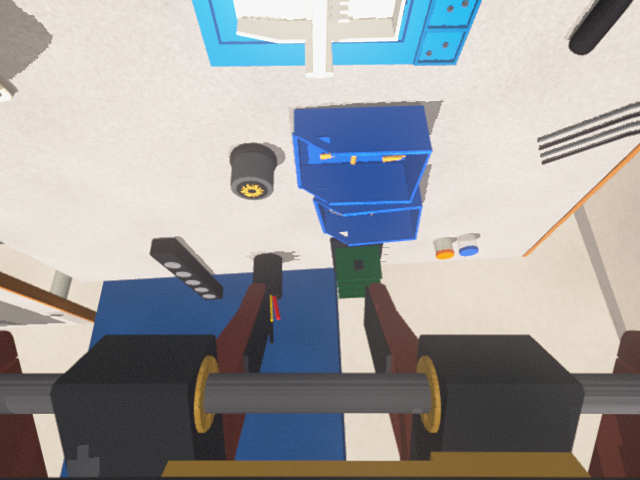

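View pics/d24.png

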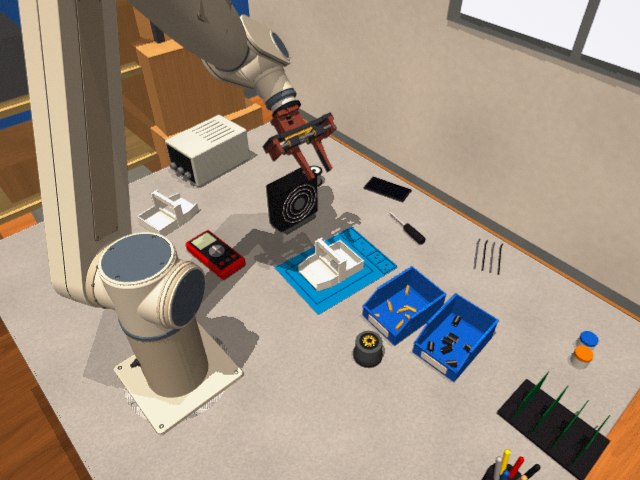

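View pics/s24.png

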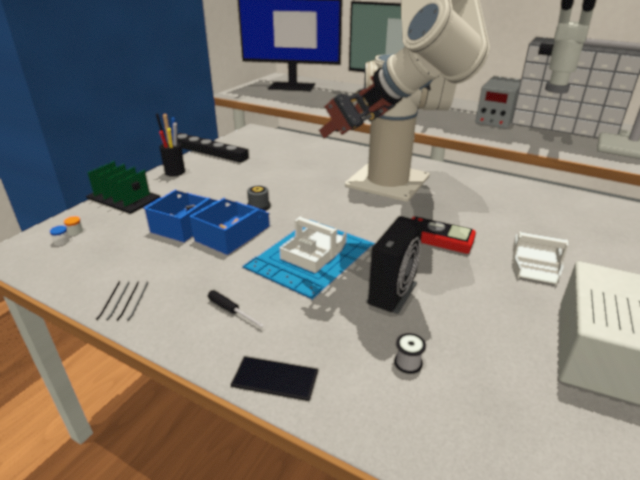

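Run:
```python
import cv2
a=cv2.imread('pics/s24.png')[205:300,235:385];b=cv2.imread('pics/d24.png')[220:320,270:400]
cv2.imwrite('pics/f1.png',cv2.resize(a,(750,475),interpolation=cv2.INTER_CUBIC))
cv2.imwrite('pics/f2.png',cv2.resize(b,(780,600),interpolation=cv2.INTER_CUBIC))
```

```text
(no output)
```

View pics/f1.png

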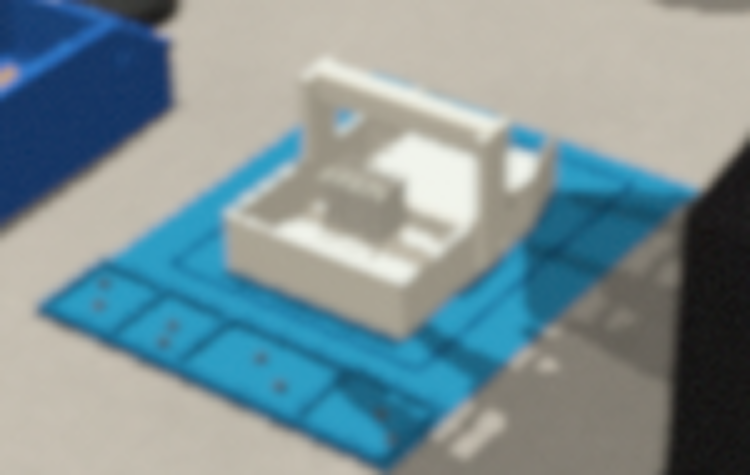

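View pics/f2.png

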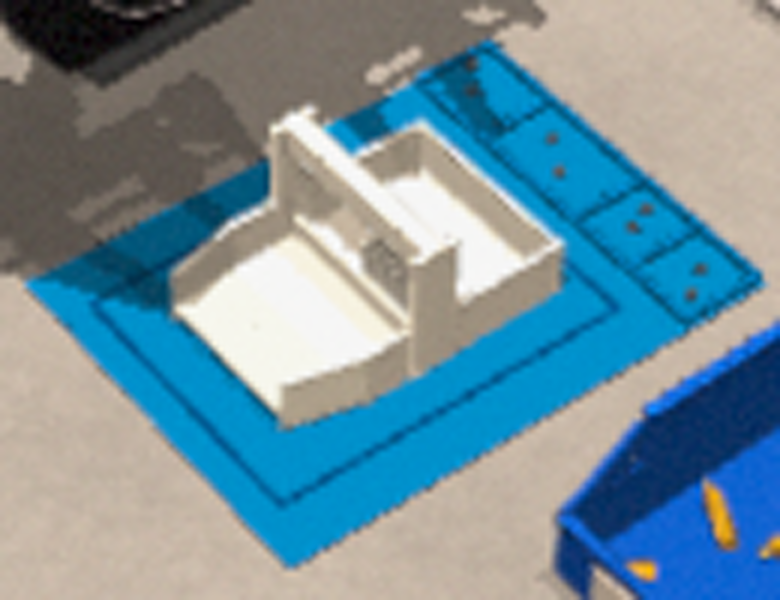

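Run:
```python
from h import *
from scipy.optimize import least_squares
cd=lambda p:np.array((270+p[0]/6,220+p[1]/6))
P=[('side',cd((298,118)),(0,54.5,83)),('side',cd((435,250)),(0,-54.5,83)),('side',cd((563,243)),(77.5,-54.5,35)),('side',cd((422,124)),(77.5,54.5,35)),('side',cd((283,426)),(-77.5,-41,3))]
def W(p,m):
    c,s=np.cos(p[2]),np.sin(p[2]);return (p[0]+c*m[0]-s*m[1],p[1]+s*m[0]+c*m[1],m[2])
f=lambda p:np.concatenate([proj(n,W(p,m))[0]-uv for n,uv,m in P])
r=least_squares(f,[476,0,-.1],loss='soft_l1');print(r.x,np.degrees(r.x[2]),f(r.x).round(1))
o=get_obs();print(o['t'],o['ee_pos'],np.abs(o['qvel']).max())
```

```text
[ 4.81015718e+02 -2.54635680e+00 -9.45344212e-02] -5.416423353406845 [-1.1 -0.9  0.7 -0.1  0.8  0.9 -0.1 -1.1 -0.4  0.8]
32.3 [472.39556791  28.04799477 317.66104257] 0.029890600133790166
```

Request:
arm_command([
  [[0,0,0],0],
  [[0,0,0],0],
])

```text
t: 32.5
ee_pos: [471.3, 27.9, 315.4]
orientation: [2.28, -0.107, -0.024]
ft_force: [0.4, 0.2, 0.1]
width: 43.9
```

```bash
python3 -c "
from workcell import *
print(get_obs()['ee_pos']);print(close_job())"
```

```text
[471.28911852  27.88897004 315.36729297]
the job is handed in; nothing more can be done
None
```

The job is done and handed in at 32.5 s. All three capacitors are in the capacitor bin, and the tray is on the mat field with the heatsink in its rear compartment.

**How it was done:** The interface only turns the tool about its own axis, so it cannot tip a tray held from straight above.
- I carried the tray level to the mat field and set it down there first. That stop was not in the job as written.
- I leaned the empty gripper about 50° by pushing the arm against its reach limit, then took the tray up again along its handle.
- I carried it over the standoff bin to the capacitor bin. Turning the tool about its leaned axis tipped the tray to about 45°, with the lip about 100 mm above the bench (rim 75 mm).
- I turned it back to within about 2° of level, returned it to the field and let go.

**Last checks:**
- **Bin:** seven capacitors (four old, three new), counted in the side picture taken while the tray was still tipped. The later pictures show nothing that fell elsewhere.
- **Tray:** measured at (481, −2.5), turned −5.4°. The field is at about (476, 0), turned −5.5°, so the tray is square with about 15 mm to spare on every side.
- **Bench and robot:** the bystanders look unmoved by eye. The gripper is clear of everything and the wrist force is about zero.

**What was not clean:**
- The tray hung about 3.5° off level, rear down, at the end of the first carry; nothing spilled.
- While tipped, it leaned about 20° to one side of its lip direction, by calculation, because of the leaned tool.

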